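# Fold back the plate cover and stand the pipe stub at the stop

## Task

Open the marking-out plate: push the orange bar of its bifold clear cover towards the far hinge until the two panels stand folded flat against each other. Then slide the pipe stub's bright ground end up to the stop block and raise the yellow-plugged end, keeping the ground end down at the plate all the while, so that the stub is left standing upright on its ground end, its side touching the stop. Do not disturb the other things on the plate and bench.

Things in the scene. Friction and masses are not known exactly. Their poses are not given: they have to be found in the camera images.
- station: marking-out station, fixed: black granite plate 290 x 430 mm (x, y), top 60 mm above the bench; origin at the centre of its underside on the bench, x away from the robot towards the cover's hinge. Two aluminium rails along x at y = +-200 mm, 12 mm wide, top 125 mm above the bench, on posts. The cover's fixed hinge line lies along y at x = +125 mm, 118 mm above the bench
- far_panel (a joint): slope of the cover's far panel, which is hinged to the station: 0 = closed (both panels rise 15 degrees from level to the ridge), 1.309 rad = end stop, both panels upright, flat together. Cover: two clear panels in aluminium frames, each 125 mm long (x), 370 mm wide (y), 6 mm thick. Hinge friction holds it wherever it is left; pushing the bar takes under 12 N
- near_panel (a joint): fold between the two panels at the ridge hinge, always twice far_panel: 0 = closed, 2.618 rad = folded flat together. The near panel's free edge runs on rollers in the rails and cannot leave them, so pushing that edge straight along the station's +x raises the ridge and folds the cover
- push_bar (a point): centre of the orange round push bar on the free edge of the near panel: 16 mm thick, 240 mm long along the station's y. It travels straight along the station's x at 106 to 120 mm above the bench, from about x = -129 mm (closed) to about x = +120 mm (folded) in the station frame
- stop: bright steel stop block fixed on the plate, 90 mm (x) x 26 mm (y) x 30 mm high; origin on the plate at the lower middle of its working face: the face is the plane y = 0 of its frame, looks to -y, and the block lies at y = 0 to +26 mm. Same axes as the station to within a few degrees
- stub_center (a point): middle of the pipe stub, a 34 mm diameter, 150 mm long dark steel tube of 0.3 to 0.47 kg plugged flush at both ends (outside is a plain cylinder). Its x axis runs along the tube from the bright ground end to the yellow-plugged end. It starts lying on the plate under the cover, ground end towards the stop
- stub_foot (a point): centre of the stub's bright ground end face, 75 mm from its middle
- v_block: small steel V-block 36 x 45 x 28 mm high standing on the plate near the hinge, at the end away from the stop; leave alone. Origin at the centre of its underside
- setting_gauge: small brass setting gauge, 32 mm diameter, 25 mm high, on the plate behind the stop; leave alone. Origin at the centre of its underside
- angle_grinder: grey angle grinder, 300 mm long, 75 mm high, lying on the bench right of the station; leave alone
- wire_brush: wooden wire brush on the bench right of the station; leave alone
- offcut_tall: pipe offcut standing on the bench left of the station, 90 mm diameter, 120 mm high; leave alone
- offcut_short: pipe offcut standing on the bench left of the station, 76 mm diameter, 75 mm high; leave alone
- disc_stack: stack of grinding discs, 115 mm diameter, 9 mm high, on the bench left of the robot; leave alone
- mag_square: red magnetic welding square, 100 x 16 mm, 100 mm high, standing on the bench between the robot and the angle grinder; leave alone

How it is judged:
By the outcome, as a careful person would: the job done as asked, in the order asked, and still so for the second after the job is handed in, with the robot touching nothing.
It also fails if it takes over 61 s, if anything falls off the work surface, if the arm or the gripper's body presses on something with over 40 N, if the wrist force passes 120 N, or if a joint passes its speed limit or range.

## Robot

A 7-joint arm with a two-finger parallel gripper is mounted at the origin on the work surface. World frame = base frame: x ahead of the robot, y to its left, z up, the work surface at z = 0. Lengths are in m, angles in degrees, forces in N, time in s.
With the tool pointing down it reaches from about 0.425 to 1.025 m from the base axis. Payload 3.6 kg.
Tool frame: the origin (TCP) lies on the centre line of the jaws, within the pads' length; the fingertips stand 25 mm ahead of it and the grasp point (between the pads) lies 6 mm ahead of it; y points along the fingers, z is the direction in which the jaws open and shut, and the axes are right-handed (so a half turn about y gives the same grasp; the last joint's range is limited). The gripper opens to 85 mm and grips with 20 to 120 N. Pads are 22 mm wide; open, the fingers measure 114 mm over their backs; the gripper's body (76 mm by 85 mm) begins 54 mm behind the grasp point. The pads swing forward as they close: fully open they stand 13 mm farther back than shut.
Start: joints at [71.534, 33.873, 2.773, 92.16, -1.908, 54.013, -1.931], TCP at [0.164, -0.706, 0.256] pointing down, gripper open.
Joint ranges: [-153.93, 153.93], [-27.13, 128.08], [-72.61, 78.16], [10.71, 143.7], [-87.88, 267.88], [4.46, 118.87], [-176.78, 176.78]. Speed limits (degrees/s): [147.25, 147.25, 180, 180, 180, 180, 180].

## Interface

Orientations are given as [roll, pitch, yaw] about the fixed x, y, z axes, in that order (R = Rz(yaw) Ry(pitch) Rx(roll)).
In Python, from rig import ctrl, camera, workorder, find_in, cut_out gives the robot as it stands.
- The arm moves only by the tool carry_out, never from a script. Its argument "series" is one flat list of numbers, 5 for each row, row after row: the opening, from 0 (shut) to 1 (fully open), then the shift along the world's x, y, z in m, then the turn about the world's z in degrees. In form: [gripper, tx, ty, tz, twist, gripper, tx, ty, tz, twist, ...]. A call has 1 to 12 rows; each row is the pose to reach, as a shift and turn from the pose measured when the call began; what a row does not reach only later rows make up. A row lasts 1/10 s, in which the tool goes at most 50 mm and 8.59 degrees, less where a joint would pass 70% of its speed; a pose out of reach is approached as far as the arm can. A call with a gripper value outside its range is refused whole. The fingers move at their own pace and stop on an object; "grip_force" is the grip in N (left out, the last holds). Time passes only in rows, so rows that repeat a pose let the fingers close. It gives the time, the measured TCP pose, the force and the opening at its end, in the units of the state.
- ctrl.sense(): the state, without advancing time (a new reading comes with each control period).
- camera(name): name is "scene" or "top"; returns a dict with "pixels" (420x560x3 uint8, blue, green, red), "z_map" (420x560 float32, m along the optical axis (not along the pixel's ray), 0 where there is no reading), "fov_y" (degrees; the focal length in pixels is half the picture's height over the tangent of half this angle, whatever the lens; pixels are square), "cx", "cy" (the principal point, pixels), "rvec" (rotation vector, rad) and "tvec" (3), from world to camera coordinates, as OpenCV has them. Camera axes: x right, y down, z forward; pixel columns grow to the right and rows downward; lengths in m; the calibration is good to about 2 mm. A picture is of the moment at which its call begins.
- workorder.sign_off(): hands the job in, once; it reports no verdict.
Trained networks look in a picture, given as the dict that the camera call returned (one of the last four; its "shot" number tells which), for a name from the list of things; names that differ only in an ending like _2 or _b are one class to them, and where a whole thing is asked for, a point or a joint stands for the part that bears it (a point fixed in the world has none). Each returns a list of dicts, best first, with "confidence" (0 to 1); they miss things now and then, are a little off and sometimes report something else, mostly with a low value. They report only what shows in the picture. A call takes as long as a camera call.
- find_in(name, picture): "rect" ([left, top, right, bottom] in pixels, round what is visible of it).
- cut_out(name, picture): "mask" (420x560 bool, what is visible of it) and "rect" ([left, top, right, bottom] in pixels, round what is visible of it).
The state is a dict: "time": time; "joint_positions": joint angles; "joint_velocities": joint speeds; "joint_torque": joint torques, N m; "position": TCP position; "eef_rot": TCP orientation; "force": force on the tool from outside, world axes, zero at the start; "wrist_torque": the same for the moment, N m; "width": finger opening in m.
Only numpy, scipy, OpenCV 4.12 (cv2) and the standard library are available. Lean on these libraries where they do the work, as an engineer would, in place of code of your own. Each camera call takes 0.05 s, during which the arm holds its last target.

## Working session

There is one attempt and no reset: what is moved stays moved. The work goes in short steps, Python scripts to look and compute and a tool call to move; the robot and the scene stay as the last step left them, time stands still between calls to the robot, and variables do not carry over. Pictures are saved under pics/ and viewed, and the job is handed in when it is done.

Besides the shell and the picture viewer there is one more tool, called after "Call:" in YAML: its name, and indented under it one key for each argument. carry_out: Moves the arm, as the interface text tells. Its arguments: {"type":"object","properties":{"series":{"type":"array","items":{"type":"number"}},"grip_force":{"type":"number"}},"required":["series"]}

```bash
ls; mkdir -p pics; cat > h.py <<'E'
import numpy as np, cv2
from rig import ctrl, camera, workorder, find_in, cut_out
def cam(p):
    f=p['pixels'].shape[0]/2/np.tan(np.radians(p['fov_y'])/2)
    R=cv2.Rodrigues(np.array(p['rvec'],float))[0]; t=np.array(p['tvec'],float).ravel()
    return f,R,t
def pts(p,mask=None):
    f,R,t=cam(p); z=p['z_map']; m=z>0
    if mask is not None: m&=mask
    v,u=np.nonzero(m); zz=z[v,u]
    c=np.stack([(u-p['cx'])/f*zz,(v-p['cy'])/f*zz,zz],1)
    return (c-t)@R,u,v
def proj(p,X):
    f,R,t=cam(p); c=np.atleast_2d(X)@R.T+t
    return np.stack([c[:,0]/c[:,2]*f+p['cx'],c[:,1]/c[:,2]*f+p['cy']],1)
E
python3 - <<'E'
from h import *
for n in ['scene','top']:
    p=camera(n); cv2.imwrite(f'pics/{n}0.png',p['pixels'])
    f,R,t=cam(p); print(n,f,-R.T@t,R.round(2).tolist())
    for k in ['station','push_bar','stop','stub_center','stub_foot','v_block','setting_gauge','angle_grinder','wire_brush','offcut_tall','offcut_short','disc_stack','mag_square']:
        r=cut_out(k,p)
        if r:
            P,_,_=pts(p,r[0]['mask'])
            print(k,round(r[0]['confidence'],2),[round(float(x)) for x in r[0]['rect']],len(P),np.median(P,0).round(3) if len(P) else '',P.min(0).round(3) if len(P) else '',P.max(0).round(3) if len(P) else '')
print(ctrl.sense())
E
```

```text
pics
scene 518.9986003728123 [1.57909829 0.36339914 1.02274877] [[-0.29, 0.96, -0.02], [0.6, 0.17, -0.78], [-0.74, -0.24, -0.62]]
station 0.64 [198, 203, 366, 315] 15519 [0.666 0.097 0.128] [ 0.276 -0.192 -0.005] [0.764 0.308 0.172]
push_bar 0.67 [215, 201, 357, 230] 2558 [0.527 0.067 0.142] [ 0.284 -0.192 -0.004] [0.622 0.257 0.172]
stop 0.41 [414, 236, 454, 287] 1694 [0.541 0.462 0.08 ] [0.465 0.419 0.001] [0.619 0.508 0.123]
v_block 0.51 [217, 269, 235, 279] 163 [ 0.716 -0.045  0.079] [ 0.686 -0.07   0.057] [ 0.724 -0.028  0.092]
setting_gauge 0.72 [214, 267, 234, 280] 208 [ 0.716 -0.048  0.079] [ 0.686 -0.073  0.057] [ 0.735 -0.025  0.117]
angle_grinder 0.71 [101, 153, 172, 222] 1865 [ 0.363 -0.482  0.053] [ 0.187 -0.602 -0.006] [ 0.544 -0.415  0.084]
wire_brush 0.86 [91, 224, 138, 269] 627 [ 0.659 -0.422  0.016] [ 0.524 -0.45  -0.005] [ 0.727 -0.404  0.024]
offcut_tall 0.66 [416, 237, 452, 287] 1739 [0.541 0.462 0.08 ] [ 0.395  0.419 -0.004] [0.628 0.517 0.123]
offcut_short 0.94 [414, 288, 451, 330] 1213 [0.669 0.474 0.047] [ 0.592  0.436 -0.001] [0.692 0.522 0.081]
disc_stack 0
[... 1297 characters left out ...]
]
{'time': 1.4, 'joint_positions': array([71.53325231, 33.87371909,  2.77296261, 92.16026669, -1.90715886,
       54.01214332, -1.93161069]), 'joint_velocities': array([ 0.01282586, -0.04695344, -0.00688012,  0.00436585, -0.02880441,
        0.00397345,  0.00421853]), 'joint_torque': array([ 3.91502954e-04, -5.48641241e+01,  1.54615190e+00, -1.98528242e+01,
        9.30620532e-03,  1.67573955e-03, -4.35551030e-06]), 'position': array([ 0.16444411, -0.70611017,  0.25629663]), 'eef_rot': array([-8.99998656e+01, -2.06716596e-03, -1.66888667e+02]), 'force': array([-0.77414274, -0.54682861,  0.17417648]), 'wrist_torque': array([-0.01656559, -0.01425228, -0.01570754]), 'width': 0.0855431612568635}
```

```bash
python3 - <<'E'
import cv2
a=cv2.imread('pics/scene0.png');b=cv2.imread('pics/top0.png')
cv2.imwrite('pics/s0z.png',cv2.resize(a[180:340,170:470],None,fx=2.6,fy=2.6,interpolation=cv2.INTER_CUBIC))
cv2.imwrite('pics/t0z.png',cv2.resize(b[130:290,120:420],None,fx=2.6,fy=2.6,interpolation=cv2.INTER_CUBIC))
E
```

```text
(no output)
```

View pics/scene0.png

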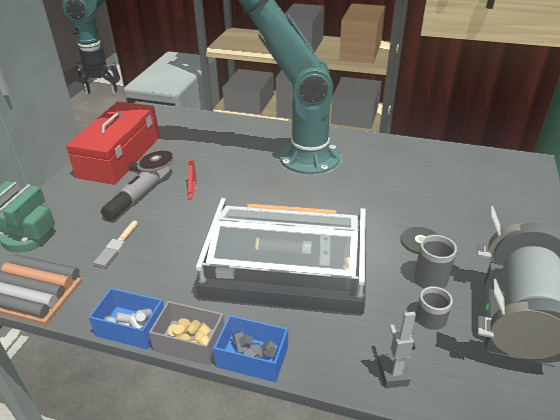

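```bash
sleep 0
```

```text
(no output)
```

View pics/s0z.png

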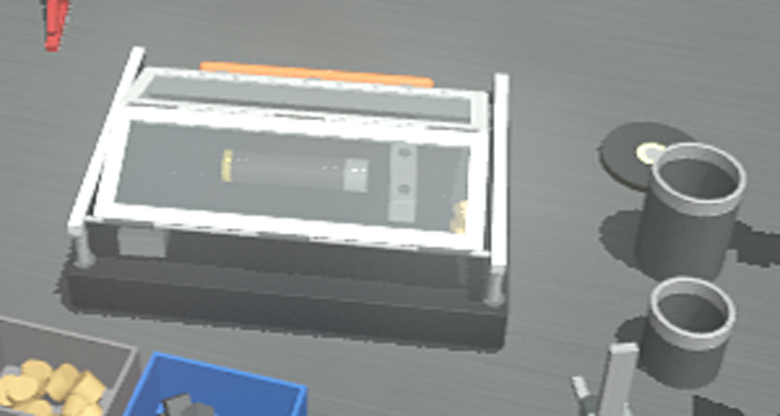

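View pics/t0z.png

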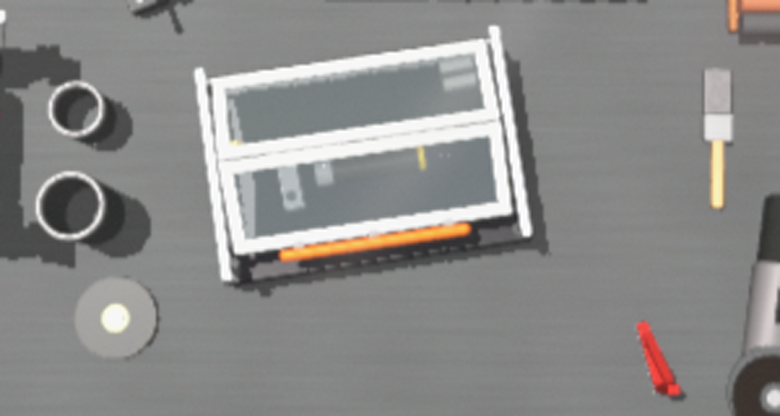

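```bash
python3 - <<'E'
from h import *
import pickle
D={}
for n in ['scene','top']:
    p=camera(n); D[n]=p
    hsv=cv2.cvtColor(p['pixels'],cv2.COLOR_BGR2HSV)
    m=(hsv[...,0]<18)&(hsv[...,1]>130)&(hsv[...,2]>120)
    P,u,v=pts(p,m); k=(P[:,0]>.38)&(P[:,0]<.6)&(P[:,1]>-.15)&(P[:,1]<.3)&(P[:,2]>.1)&(P[:,2]<.14)
    P=P[k];c=P.mean(0); d=np.linalg.svd(P[:,:2]-c[:2])[2][0]; s=(P[:,:2]-c[:2])@d
    print(n,'bar',len(P),c.round(4),P[:,2].min(),P[:,2].max(),'dir',d,np.degrees(np.arctan2(-d[0]*np.sign(d[1]),abs(d[1]))),s.min(),s.max(),(c[:2]+d*(s.min()+s.max())/2).round(4))
    # rails
    w=(p['pixels'].min(2)>150)
    P,u,v=pts(p,w); k=(P[:,0]>.35)&(P[:,0]<.85)&(P[:,1]>-.25)&(P[:,1]<.4)&(P[:,2]>.115)&(P[:,2]<.135);print(k.sum())
    np.save(n+'r.npy',P[k])
pickle.dump(D,open('d0.pkl','wb'))
p=D['scene'];P,u,v=pts(p); k=(np.hypot(P[:,0]-.164,P[:,1]+.706)<.09)&(P[:,2]>.15)&(P[:,2]<.4)
P=P[k]; q=P[:,2]
for z in np.arange(.2,.4,.01):
    a=P[(q>=z)&(q<z+.01)]
    if len(a): print(round(z,2),len(a),a.min(0).round(3),a.max(0).round(3))
E
```

```text
scene bar 1 [ 0.487  -0.0638  0.1244] 0.12440602479876123 0.12440602479876123 dir [1. 0.] -0.0 0.0 0.0 [ 0.487  -0.0638]
2835
top bar 192 [0.4633 0.0571 0.1249] 0.11759677239454186 0.1349650082376624 dir [ 0.1508393 -0.9885583] 8.675568349624768 -0.12875947840091903 0.12537858035541496 [0.4631 0.0588]
1971
0.24 14 [ 0.142 -0.756  0.243] [ 0.185 -0.655  0.25 ]
0.25 28 [ 0.15  -0.762  0.251] [ 0.191 -0.648  0.26 ]
0.26 34 [ 0.146 -0.757  0.26 ] [ 0.196 -0.646  0.27 ]
0.27 33 [ 0.15  -0.758  0.27 ] [ 0.191 -0.647  0.28 ]
0.28 37 [ 0.154 -0.78   0.28 ] [ 0.19  -0.646  0.29 ]
0.29 77 [ 0.14  -0.779  0.291] [ 0.196 -0.631  0.3  ]
0.3 97 [ 0.134 -0.774  0.3  ] [ 0.195 -0.628  0.31 ]
0.31 105 [ 0.135 -0.774  0.31 ] [ 0.199 -0.628  0.32 ]
0.32 86 [ 0.138 -0.771  0.32 ] [ 0.201 -0.633  0.33 ]
0.33 129 [ 0.137 -0.768  0.33 ] [ 0.198 -0.634  0.34 ]
0.34 134 [ 0.14 -0.77  0.34] [ 0.198 -0.632  0.35 ]
0.35 23 [ 0.148 -0.736  0.35 ] [ 0.196 -0.669  0.359]
0.36 72 [ 0.148 -0.731  0.36 ] [ 0.208 -0.664  0.37 ]
0.37 68 [ 0.142 -0.731  0.37 ] [ 0.207 -0.662  0.38 ]
0.38 67 [ 0.154 -0.732  0.38 ] [ 0.21  -0.664  0.39 ]
0.39 81 [ 0.145 -0.731  0.39 ] [ 0.21  -0.665  0.4  ]
```

View pics/top0.png

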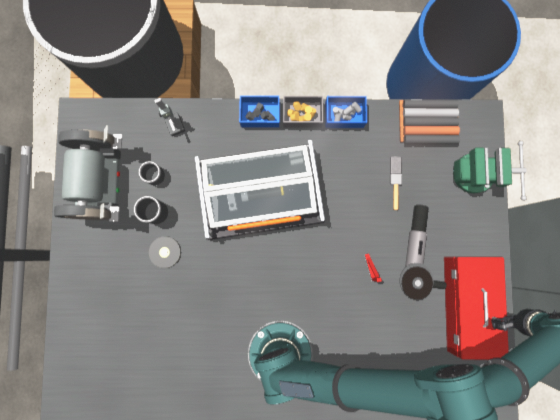

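```bash
python3 - <<'E'
from h import *
import pickle
from scipy.optimize import minimize
D=pickle.load(open('d0.pkl','rb'))
for n in ['top','scene']:
    P=np.load(n+'r.npy')
    best=None
    def inv(q):
        c,s=np.cos(q[2]),np.sin(q[2]); d=P[:,:2]-q[:2]; return np.stack([d@[c,s],d@[-s,c]],1)
    def cost(q):
        l=inv(q); e=np.abs(np.abs(l[:,1])-.2)
        return np.minimum(e,.012).sum()
    for y0 in (7,8,9,10):
        r=minimize(cost,[.59,.08,np.radians(y0)],method='Nelder-Mead',options=dict(xatol=1e-5,fatol=1e-6,initial_simplex=[[.59,.08,np.radians(y0)],[.6,.08,np.radians(y0)],[.59,.1,np.radians(y0)],[.59,.08,np.radians(y0+2)]]))
        if best is None or r.fun<best.fun: best=r
    l=inv(best.x); k=np.abs(np.abs(l[:,1])-.2)<.01
    print(n,best.x,np.degrees(best.x[2]),best.fun/len(P),k.sum(), np.percentile(l[k,0],[1,50,99]))
    for s in(1,-1):
        a=l[k&(l[:,1]*s>0)]; print(np.percentile(a[:,0],[0,2,98,100]),a[:,1].mean(),P[k][:,2].mean())
E
```

```text
top [0.5962563  0.07848644 0.15292862] 8.762164442250347 0.009238462088877693 636 [-0.15120022 -0.01314351  0.12679374]
[-0.15444195 -0.14779843  0.12445775  0.13119907] 0.19916000810951073 0.12544960805311617
[-0.15300971 -0.1478891   0.12402365  0.12941985] -0.19904240772799278 0.12544960805311617
scene [0.59657319 0.07812366 0.15441098] 8.847097513797065 0.009865712203563417 688 [-0.15162642  0.02465014  0.1308666 ]
[-0.15485334 -0.14776919  0.13035757  0.13212909] 0.19950281114049173 0.12426916705248402
[-0.15976602 -0.14828547  0.13044445  0.13288299] -0.19947287506289982 0.12426916705248402
```

Call:
carry_out:
  series: [1, 0, 0, 0.04, 0, 1, 0.01, 0.02, 0.08, 0, 1, 0.03, 0.06, 0.08, 0, 1, 0.05, 0.1, 0.08, 0, 1, 0.07, 0.15, 0.08, 0, 1, 0.09, 0.2, 0.08, 0, 1, 0.09, 0.2, 0.08, 0]

```text
time: 2.2
position: [0.2579, -0.4995, 0.3362]
eef_rot: [-90.2, 0.1, -166.4]
force: [0.0, -1.8, -0.2]
width: 0.0856
```

```bash
python3 - <<'E'
from h import *
s=ctrl.sense(); print(s['time'],s['joint_positions'].round(1),s['position'],s['eef_rot'],s['force'])
E
```

```text
2.2 [ 57.7  17.1   0.6 108.5  -0.5  54.6 -17.9] [ 0.25786374 -0.4995462   0.33623065] [-9.02386835e+01  1.24814344e-01 -1.66411485e+02] [ 0.00649814 -1.84572442 -0.16858993]
```

Call:
carry_out:
  series: [0.3, 0.016, 0.045, 0, 8, 0.3, 0.033, 0.092, 0, 16, 0.3, 0.05, 0.138, 0, 24, 0.3, 0.066, 0.184, 0, 32, 0.3, 0.082, 0.23, 0, 40, 0.3, 0.1, 0.276, 0, 48, 0.3, 0.116, 0.322, 0, 56, 0.3, 0.132, 0.368, 0, 64, 0.3, 0.148, 0.414, 0, 72, 0.3, 0.165, 0.46, 0, 80, 0.3, 0.165, 0.46, 0, 85.2, 0.3, 0.165, 0.46, 0, 85.2]

```text
time: 3.4
position: [0.4237, -0.0385, 0.3366]
eef_rot: [-90.2, 0.1, -81.0]
force: [-0.1, -0.5, 0.9]
width: 0.0256
```

```bash
python3 - <<'E'
from h import *
s=ctrl.sense(); print(s['time'],s['joint_positions'].round(1),s['position'],s['eef_rot'],s['force'],s['width'])
p=camera('scene');cv2.imwrite('pics/s1.png',p['pixels'])
E
```

```text
3.4 [ 27.4   7.6 -31.1 122.4   4.9  51.4   2.4] [ 0.42365111 -0.03853392  0.33656526] [-90.18745262   0.12038283 -81.0443736 ] [-0.09314942 -0.47138527  0.90520361] 0.02558897137781378
```

Call:
carry_out:
  series: [0.3, 0, 0, -0.05, 0, 0.3, 0, 0, -0.1, 0, 0.3, 0, 0, -0.15, 0, 0.3, 0, 0, -0.19, 0, 0.3, 0, 0, -0.215, 0, 0.3, 0, 0, -0.215, 0]

```text
time: 4.05
position: [0.4209, -0.0416, 0.1187]
eef_rot: [-90.6, 0.1, -81.5]
force: [-0.9, 0.8, -0.3]
width: 0.0257
```

```bash
python3 - <<'E'
from h import *
s=ctrl.sense(); print(s['time'],s['joint_positions'].round(1),s['position'],s['eef_rot'],s['force'],s['width'])
p=camera('scene');cv2.imwrite('pics/s2.png',cv2.resize(p['pixels'][120:330,150:430],None,fx=2.6,fy=2.6))
p=camera('top');cv2.imwrite('pics/t2.png',cv2.resize(p['pixels'][100:310,150:430],None,fx=2.6,fy=2.6))
E
```

```text
4.05 [ 14.3  28.5 -19.2 134.9  26.3  20.6 -19.2] [ 0.42092283 -0.04156824  0.11871776] [-90.64963605   0.10105735 -81.5464083 ] [-0.94738928  0.76006536 -0.25376126] 0.025663044296695543
```

View pics/s2.png

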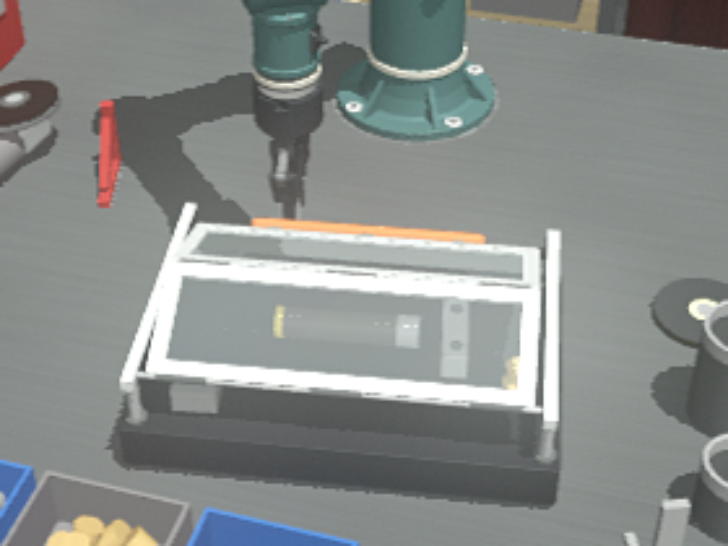

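View pics/t2.png

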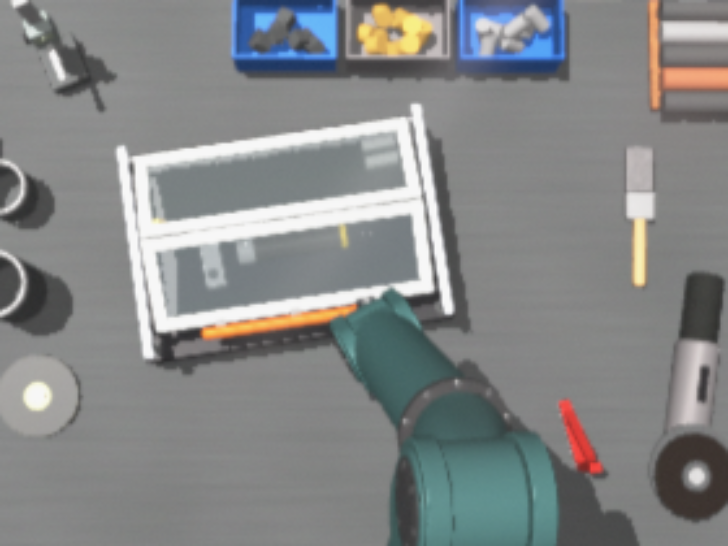

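Call:
carry_out:
  series: [0.3, 0.012, 0.002, 0.002, 0, 0.3, 0.022, 0.0035, 0.002, 0.3, 0.3, 0.03, 0.0047, 0.002, 0.3, 0.3, 0.038, 0.006, 0.002, 0.3, 0.3, 0.046, 0.007, 0.002, 0.3, 0.3, 0.056, 0.0086, 0.002, 0.3, 0.3, 0.066, 0.01, 0.002, 0.3, 0.3, 0.076, 0.0117, 0.002, 0.3, 0.3, 0.086, 0.0132, 0.002, 0.3, 0.3, 0.096, 0.0147, 0.002, 0.3, 0.3, 0.096, 0.0147, 0.002, 0.3]

```text
time: 5.25
position: [0.523, -0.0255, 0.1243]
eef_rot: [-89.9, 0.1, -81.2]
force: [0.0, -0.2, -0.2]
width: 0.0257
```

```bash
python3 - <<'E'
from h import *
s=ctrl.sense(); print(s['time'],s['joint_positions'].round(1),s['position'],s['eef_rot'],s['force'],s['width'])
p=camera('scene');cv2.imwrite('pics/s3.png',cv2.resize(p['pixels'][120:330,150:430],None,fx=2.6,fy=2.6))
E
```

```text
5.25 [ 13.8  32.5 -21.5 122.8  24.1  28.6 -17.2] [ 0.52304207 -0.02552387  0.1242767 ] [-89.92408079   0.0977662  -81.18174267] [ 0.02252557 -0.18698775 -0.18006574] 0.025731892927946653
```

View pics/s3.png

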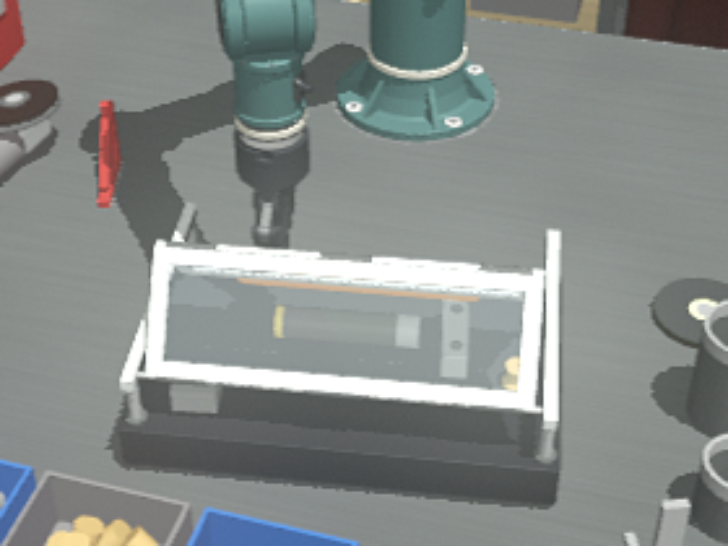

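Call:
carry_out:
  series: [0.3, -0.02, -0.003, 0, 0, 1, -0.0415, -0.0064, 0, 0, 1, -0.0415, -0.0064, 0, 0, 1, -0.0415, -0.0064, -0.005, 0, 1, -0.0415, -0.0064, -0.012, 0, 1, -0.0415, -0.0064, -0.013, 0, 1, -0.03, -0.0046, -0.013, 0, 1, -0.02, -0.003, -0.013, 0, 1, -0.01, -0.0015, -0.013, 0, 1, 0, 0, -0.013, 0, 1, 0.01, 0.0015, -0.013, 0, 1, 0.02, 0.003, -0.013, 0]

```text
time: 6.5
position: [0.5437, -0.0223, 0.1114]
eef_rot: [-89.9, 0.1, -81.2]
force: [-2.7, -0.2, -1.1]
width: 0.0858
```

```bash
python3 - <<'E'
from h import *
s=ctrl.sense(); print(s['time'],s['joint_positions'].round(1),s['position'],s['eef_rot'],s['force'],s['width'])
p=camera('scene');cv2.imwrite('pics/s4.png',cv2.resize(p['pixels'][120:330,150:430],None,fx=2.6,fy=2.6))
E
```

```text
6.5 [ 12.8  34.7 -20.8 120.6  24.7  28.6 -17.6] [ 0.54373254 -0.02229697  0.11139576] [-89.89202165   0.10578514 -81.17510773] [-2.73922068 -0.2318966  -1.09154356] 0.08579537565003884
```

View pics/s4.png

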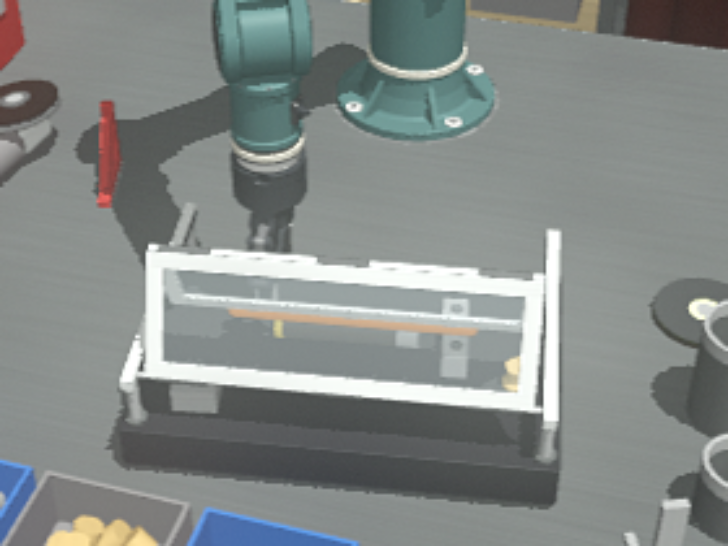

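Call:
carry_out:
  series: [1, 0.01, 0.0015, 0, 0, 1, 0.02, 0.0031, 0, 0, 1, 0.03, 0.0046, 0, 0, 1, 0.04, 0.0062, 0, 0, 1, 0.05, 0.0077, 0, 0, 1, 0.06, 0.0093, 0, 0, 1, 0.07, 0.0108, 0, 0, 1, 0.078, 0.0121, 0, 0, 1, 0.085, 0.0132, 0, 0, 1, 0.085, 0.0132, 0, 0]

```text
time: 7.55
position: [0.6335, -0.008, 0.112]
eef_rot: [-89.5, 0.2, -81.2]
force: [-0.5, 0.4, 0.2]
width: 0.0853
```

```bash
python3 - <<'E'
from h import *
s=ctrl.sense(); print(s['time'],s['joint_positions'].round(1),s['position'],s['eef_rot'],s['force'],s['width'])
p=camera('scene');cv2.imwrite('pics/s5.png',cv2.resize(p['pixels'][120:330,150:430],None,fx=2.6,fy=2.6))
E
```

```text
7.55 [ 11.6  39.2 -21.6 109.3  23.4  35.3 -16. ] [ 0.63351959 -0.00798183  0.111994  ] [-89.46603578   0.16711724 -81.16010923] [-0.49057196  0.42141455  0.21437525] 0.08525656800521494
```

View pics/s5.png

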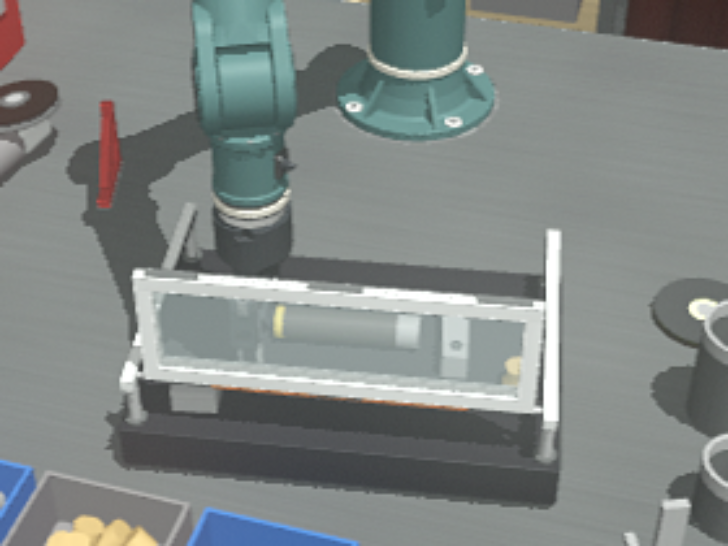

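Call:
carry_out:
  series: [1, 0.005, 0.0008, 0, 0, 1, 0.01, 0.0015, 0, 0, 1, 0.015, 0.0023, 0, 0, 1, 0.018, 0.0028, 0, 0, 1, 0.018, 0.0028, 0, 0]

```text
time: 8.1
position: [0.6405, -0.0069, 0.1089]
eef_rot: [-90.8, 0.1, -81.2]
force: [-16.4, -1.8, 1.6]
width: 0.0852
```

```bash
python3 - <<'E'
from h import *
s=ctrl.sense(); print(s['time'],s['joint_positions'].round(1),s['position'],s['eef_rot'],s['force'],s['width'])
p=camera('scene');cv2.imwrite('pics/s6.png',cv2.resize(p['pixels'][120:330,150:430],None,fx=2.6,fy=2.6))
E
```

```text
8.1 [ 11.4  40.2 -21.7 107.6  23.1  37.4 -15.6] [ 0.64052494 -0.00692479  0.10892642] [-9.07963223e+01  7.80286677e-02 -8.11672261e+01] [-16.35479748  -1.76655665   1.60768662] 0.08520255295077217
```

View pics/s6.png

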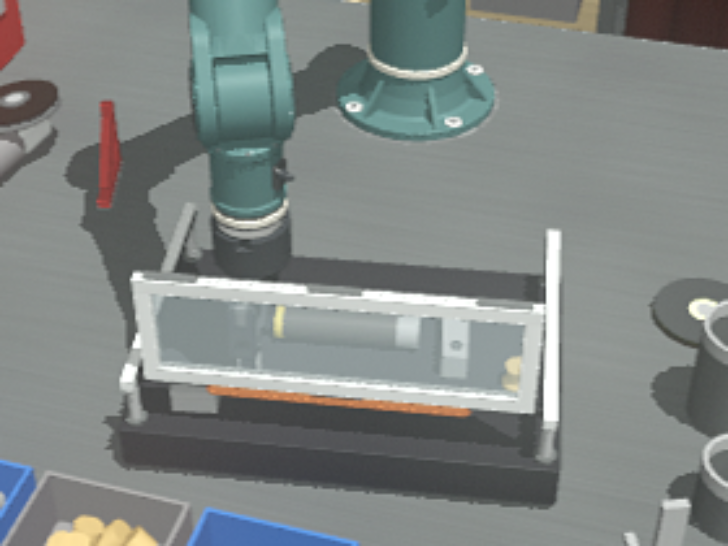

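```bash
cat >> h.py <<'E'
O=np.array([.591,.0777]); YAW=np.radians(8.8)
EX=np.array([np.cos(YAW),np.sin(YAW)]); EY=np.array([-np.sin(YAW),np.cos(YAW)])
def st(P):
    P=np.atleast_2d(P); d=P[:,:2]-O; return np.c_[d@EX,d@EY,P[:,2]]
E
python3 - <<'E'
from h import *
p=camera('scene')
hsv=cv2.cvtColor(p['pixels'],cv2.COLOR_BGR2HSV)
m=(hsv[...,0]<18)&(hsv[...,1]>130)&(hsv[...,2]>100)
P,u,v=pts(p,m); k=(u>200)&(u<360)&(v>250)&(v<300); l=st(P[k]); print(k.sum(),np.median(l,0),l.min(0),l.max(0))
P,u,v=pts(p,p['pixels'].min(2)>140); l=st(P)
for y0 in (-.15,-.1,.1,.15):
  k=(np.abs(l[:,1]-y0)<.03)&(l[:,2]>.12)&(abs(l[:,0]-.1)<.08);a=l[k]
  for z in np.arange(.12,.26,.02):
    b=a[(a[:,2]>=z)&(a[:,2]<z+.02)]
    if len(b):print(y0,round(z,2),len(b),np.percentile(b[:,0],[5,50,95]).round(4))
print(ctrl.sense()['force'],ctrl.sense()['wrist_torque'])
E
```

```text
288 [0.11995197 0.00477531 0.10799313] [ 0.11416097 -0.123499    0.10088099] [0.12663027 0.12590939 0.11407108]
-0.15 0.12 149 [0.1195 0.1231 0.1263]
-0.15 0.14 84 [0.1196 0.1229 0.1258]
-0.15 0.16 39 [0.1204 0.1235 0.1263]
-0.15 0.18 37 [0.1197 0.1231 0.1258]
-0.15 0.2 50 [0.1199 0.1228 0.1252]
-0.15 0.22 126 [0.1205 0.1229 0.1264]
-0.15 0.24 85 [0.1159 0.1213 0.1256]
-0.15 0.26 2 [0.0552 0.0555 0.0558]
-0.1 0.12 142 [0.1203 0.1233 0.1264]
-0.1 0.14 55 [0.1201 0.1227 0.1252]
-0.1 0.16 3 [0.1219 0.1232 0.124 ]
-0.1 0.18 18 [0.0501 0.121  0.1246]
-0.1 0.2 45 [0.1191 0.122  0.1249]
-0.1 0.22 119 [0.12   0.1228 0.1261]
-0.1 0.24 110 [0.0703 0.1193 0.1251]
-0.1 0.26 81 [0.0615 0.0711 0.0758]
0.1 0.12 157 [0.1198 0.1231 0.1264]
0.1 0.14 148 [0.1194 0.1225 0.1255]
0.1 0.16 139 [0.1198 0.1229 0.125 ]
0.1 0.18 139 [0.1201 0.1226 0.1246]
0.1 0.2 142 [0.1191 0.1225 0.1252]
0.1 0.22 149 [0.1198 0.1234 0.1262]
0.1 0.24 110 [0.1133 0.1208 0.1262]
0.15 0.12 160 [0.1202 0.1236 0.126 ]
0.15 0.14 147 [0.1197 0.1228 0.1265]
0.15 0.16 152 [0.1196 0.1226 0.1254]
0.15 0.18 159 [0.1201 0.1225 0.1256]
0.15 0.2 168 [0.1191 0.1226 0.1257]
0.15 0.22 158 [0.121  0.1238 0.1266]
0.15 0.24 111 [0.1165 0.1218 0.1258]
[-15.80558923  -1.64319542   1.17230526] [-0.2236467   2.40203846 -0.02929213]
```

Call:
carry_out:
  series: [1, -0.02, -0.003, 0, 0, 1, -0.05, -0.008, 0, 0, 1, -0.07, -0.011, 0.03, 0, 1, -0.09, -0.03, 0.08, 0, 1, -0.11, -0.06, 0.12, 0, 1, -0.13, -0.09, 0.16, 0, 1, -0.15, -0.12, 0.2, 0, 1, -0.16, -0.15, 0.2, 0, 1, -0.16, -0.15, 0.2, 0]

```text
time: 9.1
position: [0.4799, -0.1638, 0.3116]
eef_rot: [-90.6, -0.3, -81.8]
force: [0.1, -0.7, -1.1]
width: 0.0855
```

```bash
python3 - <<'E'
from h import *
import pickle
D={}
for n in ['scene','top']:
    p=camera(n); D[n]=p
    x0,y0=(180,180) if n=='scene' else (170,120)
    cv2.imwrite(f'pics/{n}7.png',cv2.resize(p['pixels'][y0:y0+145,x0:x0+195],None,fx=4,fy=4,interpolation=cv2.INTER_CUBIC))
pickle.dump(D,open('d7.pkl','wb'))
s=ctrl.sense(); print(s['time'],s['joint_positions'].round(1),s['position'],s['eef_rot'],s['force'],s['width'])
E
```

```text
9.2 [ 36.9  16.5 -29.6 115.5  10.6  51.1  10.2] [ 0.48091064 -0.15812635  0.30965539] [-9.06345395e+01  1.28667730e-02 -8.13405898e+01] [0.25352775 0.44716043 0.35411291] 0.08544425083091933
```

View pics/scene7.png

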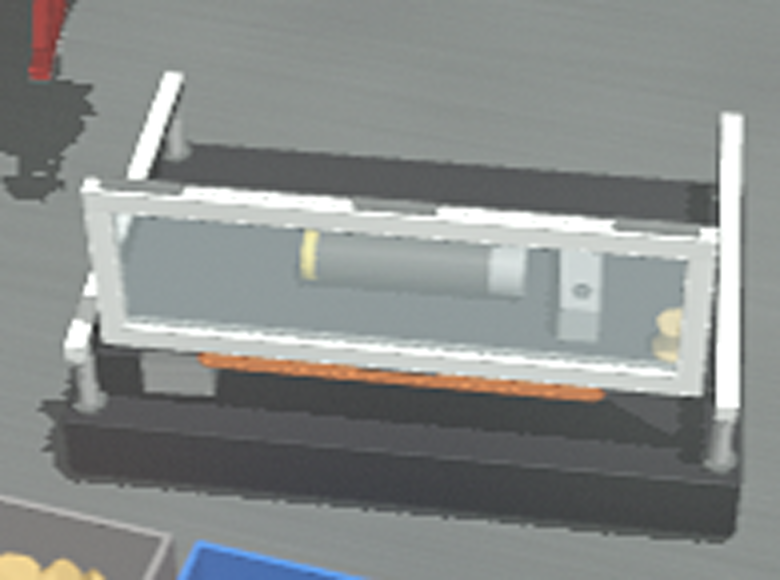

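View pics/top7.png

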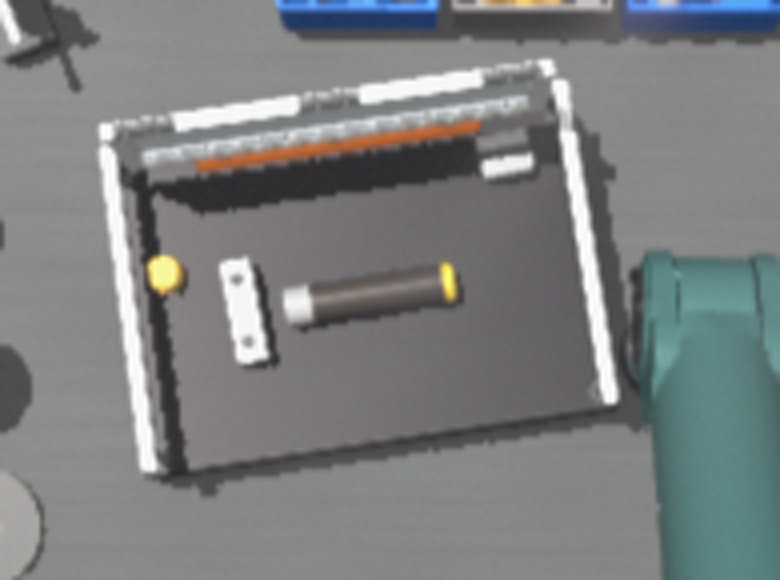

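```bash
python3 - <<'E'
from h import *
import pickle
p=pickle.load(open('d7.pkl','rb'))['top']
P,u,v=pts(p); L=st(P)
k=(abs(L[:,0])<.075)&(abs(L[:,1])<.17); pl=L[k]; print('plate z',np.median(pl[:,2]),np.median(pl[:,2][pl[:,2]<.066]))
k&=(L[:,2]>.072)&(L[:,2]<.13)
img=np.zeros((420,560),np.uint8); img[v[k],u[k]]=1
n,lab,stt,c=cv2.connectedComponentsWithStats(img)
for i in range(1,n):
    if stt[i,4]<20: continue
    q=k&(lab[v,u]==i); a=L[q]; mu=a.mean(0); d=np.linalg.svd(a[:,:2]-mu[:2])[2][0]
    s=(a[:,:2]-mu[:2])@d; e=(a[:,:2]-mu[:2])@[-d[1],d[0]]
    w=P[q].mean(0)
    print(stt[i],mu.round(4),'world',w.round(4),'dir deg st',np.degrees(np.arctan2(d[1],d[0])).round(2),'ext',np.percentile(s,[0,2,98,100]).round(4),np.percentile(e,[0,2,98,100]).round(4),'z',np.percentile(a[:,2],[5,50,95]).round(4),'minmax',a.min(0).round(3),a.max(0).round(3))
E
```

```text
plate z 0.061917710368591755 0.06044443281874037
[291 160  12   5  30] [ 0.0708 -0.1454  0.0863] world [ 0.6832 -0.0551  0.0863] dir deg st 91.79 ext [-0.0207 -0.0206  0.0198  0.0201] [-0.0038 -0.0034  0.0026  0.003 ] z [0.0752 0.0878 0.0933] minmax [ 0.067 -0.166  0.074] [ 0.074 -0.125  0.095]
[225 184  12  27 200] [-0.0203  0.1042  0.0904] world [0.555  0.1775 0.0904] dir deg st -177.3 ext [-0.0463 -0.0438  0.0431  0.0439] [-0.0136 -0.0129  0.0124  0.0129] z [0.0826 0.0909 0.0965] minmax [-0.065  0.09   0.074] [0.026 0.119 0.1  ]
[241 186  43  16 400] [-0.022  -0.0068  0.091 ] world [0.5702 0.0676 0.091 ] dir deg st 90.52 ext [-0.0754 -0.0718  0.0717  0.0747] [-0.0189 -0.0174  0.0148  0.0181] z [0.081  0.0917 0.0988] minmax [-0.04  -0.082  0.072] [-0.004  0.068  0.103]
```

Call:
carry_out:
  series: [1, 0.025, 0.042, 0, 0.6, 1, 0.05, 0.083, 0, 0.6, 1, 0.075, 0.125, -0.03, 0.6, 1, 0.099, 0.1665, -0.07, 0.6, 1, 0.099, 0.1665, -0.11, 0.6, 1, 0.099, 0.1665, -0.11, 0.6]

```text
time: 9.8
position: [0.5771, 0.0135, 0.194]
eef_rot: [-91.2, 0.3, -80.3]
force: [-1.0, -1.1, 0.9]
width: 0.0856
```

Call:
carry_out:
  series: [1, 0.0025, -0.005, -0.03, -0.4, 1, 0.0025, -0.005, -0.06, -0.4, 1, 0.0025, -0.005, -0.085, -0.4, 1, 0.0025, -0.005, -0.09, -0.4, 1, 0.0025, -0.005, -0.09, -0.4]

```text
time: 10.3
position: [0.5795, 0.0088, 0.1041]
eef_rot: [-91.2, 0.3, -80.6]
force: [-0.0, -0.7, 0.6]
width: 0.0851
```

```bash
python3 - <<'E'
from h import *
p=camera('scene')
cv2.imwrite('pics/s8.png',cv2.resize(p['pixels'][150:300,180:380],None,fx=3.8,fy=3.8,interpolation=cv2.INTER_CUBIC))
s=ctrl.sense(); print(s['time'],s['joint_positions'].round(1),s['position'],s['eef_rot'],s['force'],s['width'])
E
```

```text
10.35 [ 11.3  37.8 -23.3 115.3  25.9  33.1 -20.5] [0.58022682 0.0088503  0.10499379] [-91.11559338   0.27721401 -80.64786077] [-0.28404192 -0.01998412  0.48802931] 0.08556558904853569
```

View pics/s8.png

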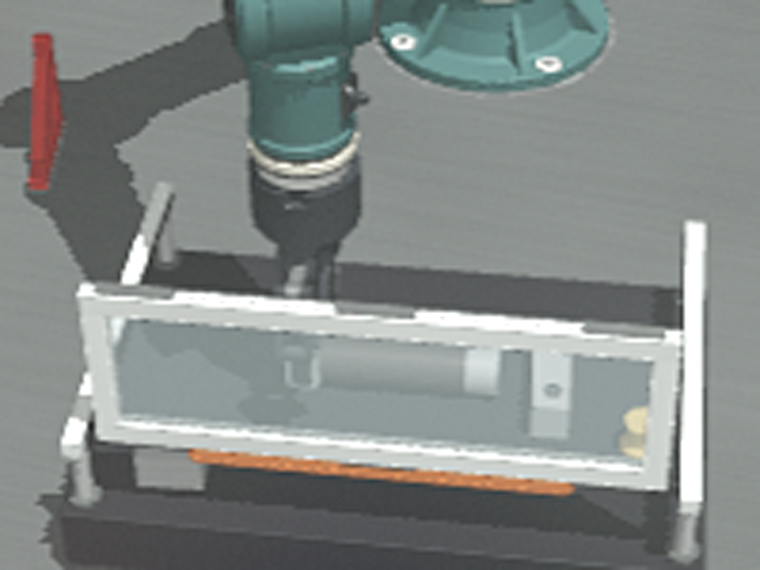

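Call:
carry_out:
  series: [1, 0, 0, -0.01, 0, 1, 0, 0, -0.0165, 0, 1, 0, 0, -0.0165, 0, 0.3, 0, 0, -0.0165, 0, 0.3, 0, 0, -0.0165, 0, 0.3, 0, 0, -0.0165, 0, 0.3, 0, 0, -0.0165, 0]
  grip_force: 20

```text
time: 11.05
position: [0.5805, 0.0089, 0.0888]
eef_rot: [-91.1, 0.3, -80.7]
force: [-1.2, -0.2, 0.9]
width: 0.0329
```

Call:
carry_out:
  series: [0.3, -0.001, 0.005, 0, 0.7, 0.3, -0.002, 0.01, 0, 1.4, 0.3, -0.003, 0.0147, 0, 2.2, 0.3, -0.0038, 0.0186, 0, 2.2, 0.3, -0.0042, 0.0206, 0, 2.2, 0.3, -0.0042, 0.0206, 0, 2.2]

```text
time: 11.65
position: [0.576, 0.0303, 0.0888]
eef_rot: [-91.1, 0.3, -78.4]
force: [-0.0, -0.8, 1.3]
width: 0.0332
```

```bash
cat > look.py <<'E'
from h import *
import sys,pickle
D={}
for n in ['scene','top']:
    p=camera(n); D[n]=p
    x0,y0=(190,140) if n=='scene' else (170,120)
    cv2.imwrite(f'pics/{n}{sys.argv[1]}.png',cv2.resize(p['pixels'][y0:y0+145,x0:x0+195],None,fx=4,fy=4,interpolation=cv2.INTER_CUBIC))
pickle.dump(D,open('d%s.pkl'%sys.argv[1],'wb'))
s=ctrl.sense(); print(s['time'],s['joint_positions'].round(1),s['position'].round(4),s['eef_rot'].round(2),s['force'].round(2),s['wrist_torque'].round(2),s['width'])
E
python3 look.py 9
```

```text
11.75 [  8.7  39.  -22.7 116.1  27.3  31.2 -21.8] [0.576  0.0303 0.0888] [-91.1    0.32 -78.42] [ 0.36  0.61 -0.07] [ 0.06  0.13 -0.02] 0.033207692380148236
```

View pics/scene9.png

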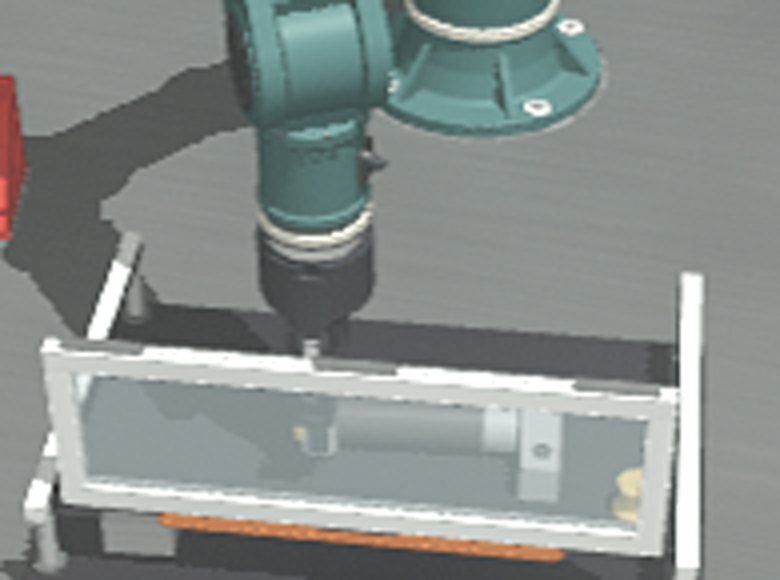

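View pics/top9.png

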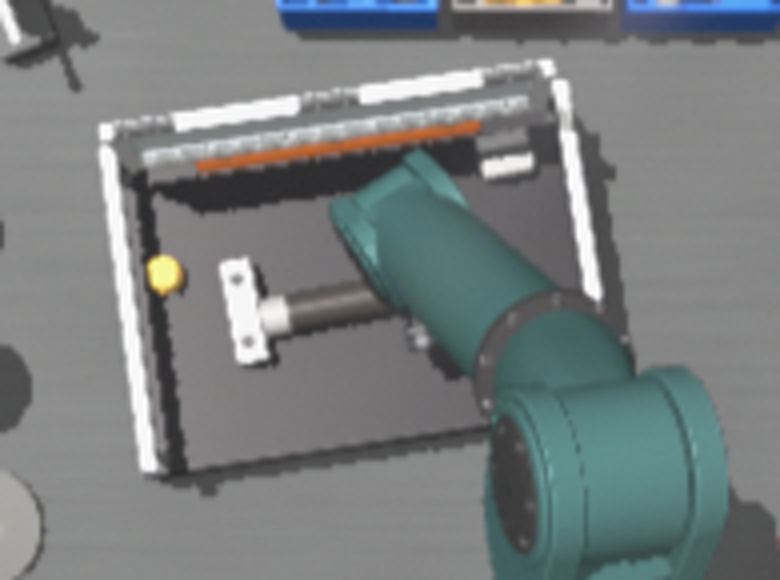

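Call:
carry_out:
  series: [0.3, -0.0003, 0.0015, 0, 0, 0.3, -0.0006, 0.003, 0, 0, 0.3, -0.0006, 0.003, 0, 0]

```text
time: 12.05
position: [0.5756, 0.0322, 0.0888]
eef_rot: [-91.1, 0.2, -78.5]
force: [0.1, -4.4, 0.1]
width: 0.0331
```

```bash
cat > tr.py <<'E'
import numpy as np
n=np.array([-.199,.98]);d=.135;TC=np.array([.576,.0316,.0888])
for t in list(range(5,95,5)):
    r=np.radians(t); a=d*(1-np.cos(r))-.017*np.sin(r)-.001; z=d*np.sin(r)-.017*(1-np.cos(r))
    print(t,'a',round(a,4),'abs',(TC[:2]+n*a).round(4),(TC[2]+z).round(4),'rel',(n*a).round(4),round(z,4))
E
python3 tr.py
```

```text
5 a -0.002 abs [0.5764 0.0297] 0.1005 rel [ 0.0004 -0.0019] 0.0117
10 a -0.0019 abs [0.5764 0.0297] 0.112 rel [ 0.0004 -0.0019] 0.0232
15 a -0.0008 abs [0.5762 0.0308] 0.1232 rel [ 0.0002 -0.0008] 0.0344
20 a 0.0013 abs [0.5757 0.0329] 0.1339 rel [-0.0003  0.0013] 0.0451
25 a 0.0045 abs [0.5751 0.036 ] 0.1443 rel [-0.0009  0.0044] 0.0555
30 a 0.0086 abs [0.5743 0.04  ] 0.154 rel [-0.0017  0.0084] 0.0652
35 a 0.0137 abs [0.5733 0.045 ] 0.1632 rel [-0.0027  0.0134] 0.0744
40 a 0.0197 abs [0.5721 0.0509] 0.1716 rel [-0.0039  0.0193] 0.0828
45 a 0.0265 abs [0.5707 0.0576] 0.1793 rel [-0.0053  0.026 ] 0.0905
50 a 0.0342 abs [0.5692 0.0651] 0.1861 rel [-0.0068  0.0335] 0.0973
55 a 0.0426 abs [0.5675 0.0734] 0.1921 rel [-0.0085  0.0418] 0.1033
60 a 0.0518 abs [0.5657 0.0823] 0.1972 rel [-0.0103  0.0507] 0.1084
65 a 0.0615 abs [0.5638 0.0919] 0.2013 rel [-0.0122  0.0603] 0.1125
70 a 0.0719 abs [0.5617 0.102 ] 0.2045 rel [-0.0143  0.0704] 0.1157
75 a 0.0826 abs [0.5596 0.1126] 0.2066 rel [-0.0164  0.081 ] 0.1178
80 a 0.0938 abs [0.5573 0.1235] 0.2077 rel [-0.0187  0.0919] 0.1189
85 a 0.1053 abs [0.555  0.1348] 0.2078 rel [-0.021   0.1032] 0.119
90 a 0.117 abs [0.5527 0.1463] 0.2068 rel [-0.0233  0.1147] 0.118
```

Call:
carry_out:
  series: [0.3, 0.0002, -0.001, 0.006, 0, 0.3, 0.0005, -0.0024, 0.0117, 0, 0.3, 0.0005, -0.0024, 0.0175, 0, 0.3, 0.0005, -0.0024, 0.0232, 0, 0.3, 0.0004, -0.002, 0.029, 0, 0.3, 0.0003, -0.0013, 0.0344, 0, 0.3, 0, 0, 0.04, 0, 0.3, -0.0002, 0.0008, 0.045, 0, 0.3, -0.0002, 0.0008, 0.045, 0]

```text
time: 12.95
position: [0.5757, 0.0333, 0.1347]
eef_rot: [-91.0, 0.2, -78.4]
force: [0.6, 0.2, -3.3]
width: 0.0333
```

```bash
python3 look.py 10
```

```text
13.05 [ 10.4  35.3 -25.4 115.1  24.5  36.  -19.7] [0.5756 0.0329 0.134 ] [-91.07   0.23 -78.47] [-0.16 -0.05 -2.78] [-0.1  -0.17 -0.07] 0.03327305992398267
```

View pics/scene10.png

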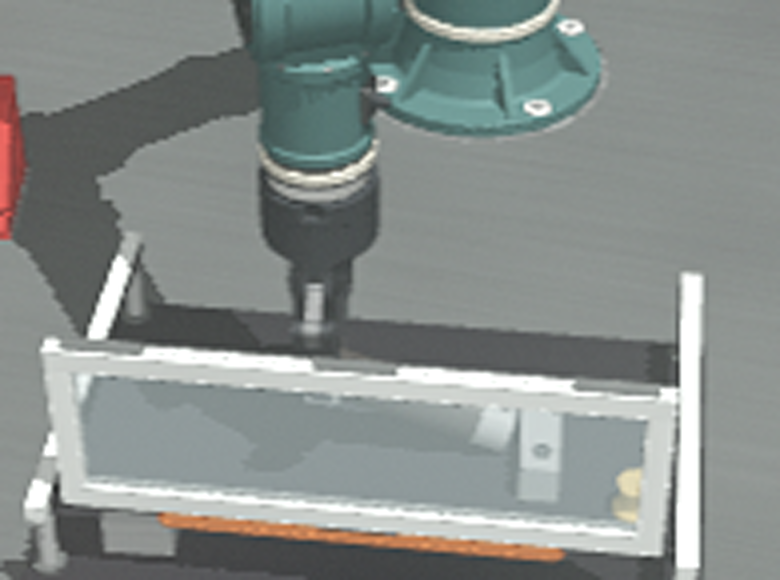

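View pics/top10.png

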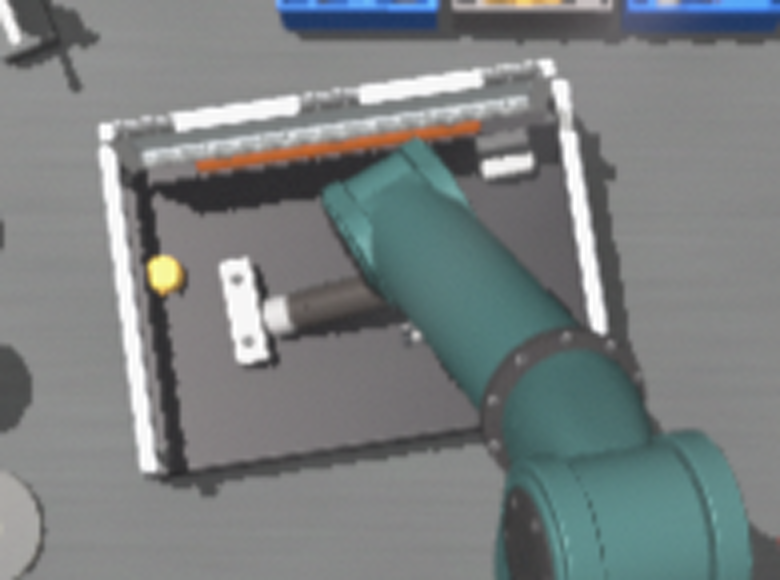

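Call:
carry_out:
  series: [0.3, -0.0003, 0.0015, 0.005, 0, 0.3, -0.0005, 0.003, 0.0098, 0, 0.3, -0.0009, 0.005, 0.0145, 0, 0.3, -0.0013, 0.0071, 0.019, 0, 0.3, -0.0018, 0.0096, 0.0237, 0, 0.3, -0.0023, 0.0121, 0.028, 0, 0.3, -0.0029, 0.015, 0.0322, 0, 0.3, -0.0035, 0.018, 0.0362, 0, 0.3, -0.0042, 0.0213, 0.04, 0, 0.3, -0.0049, 0.0247, 0.0436, 0, 0.3, -0.0057, 0.0285, 0.047, 0, 0.3, -0.0064, 0.0322, 0.0503, 0]

```text
time: 14.25
position: [0.5691, 0.0654, 0.1846]
eef_rot: [-91.1, 0.2, -78.5]
force: [-1.2, -0.2, -4.8]
width: 0.0333
```

```bash
python3 look.py 11
```

```text
14.35 [  9.3  31.1 -28.1 113.8  21.2  41.2 -20.2] [0.5694 0.0661 0.1849] [-91.01   0.26 -78.41] [ 0.4   0.15 -4.43] [-0.13 -0.08 -0.05] 0.03330440422809995
```

View pics/scene11.png

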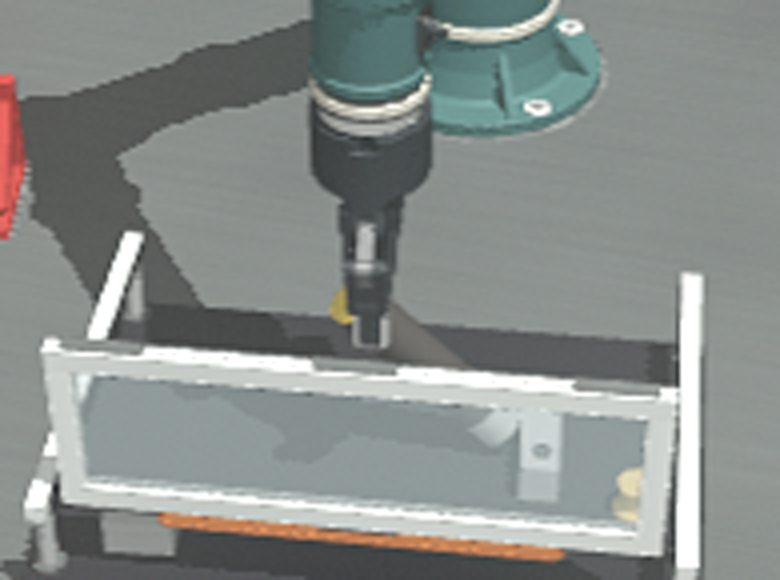

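View pics/top11.png

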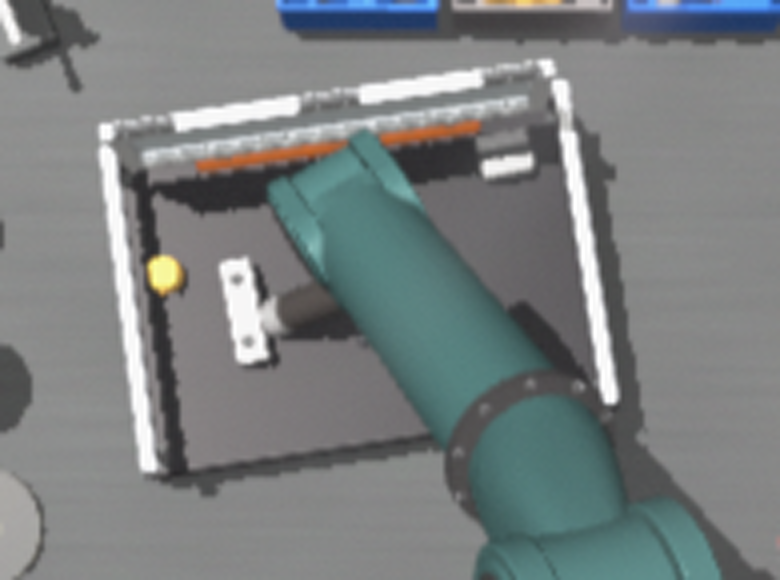

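```bash
cat > ov.py <<'E'
from h import *
import sys,pickle
# usage: ov tag Gx Gy TCPz theta... 
tag=sys.argv[1]; G=np.array([float(x) for x in sys.argv[2:5]])-[0,0,.0118]
p=pickle.load(open('d%s.pkl'%tag,'rb'))
n=np.array([-.199,.98,0]); d=.135
for c,(x0,y0) in dict(scene=(190,140),top=(170,120)).items():
    im=cv2.resize(p[c]['pixels'][y0:y0+145,x0:x0+195],None,fx=4,fy=4,interpolation=cv2.INTER_CUBIC)
    for th,col in zip(sys.argv[5:],[(0,255,0),(0,0,255),(255,0,255)]):
        r=np.radians(float(th)); a=-n*np.cos(r)+np.array([0,0,np.sin(r)]); b=n*np.sin(r)+np.array([0,0,np.cos(r)]); s=np.cross(a,b)
        f=G-d*a; print(th,'foot',f.round(4),'low corner z',(f-.017*b)[2].round(4))
        for e in (f,f+.15*a):
            q=np.array([e+.017*(b*np.cos(t)+s*np.sin(t)) for t in np.linspace(0,2*np.pi,40)])
            uv=((proj(p[c],q)-[x0,y0]+.5)*4).astype(np.int32); cv2.polylines(im,[uv],True,col,1)
    cv2.imwrite(f'pics/{c}{tag}o{sys.argv[5]}.png',im)
E
python3 ov.py 11 .5694 .0661 .1849 40 50
```

```text
40 foot [0.5488 0.1674 0.0863] low corner z 0.0733
50 foot [0.5521 0.1511 0.0697] low corner z 0.0588
40 foot [0.5488 0.1674 0.0863] low corner z 0.0733
50 foot [0.5521 0.1511 0.0697] low corner z 0.0588
```

View pics/scene11o40.png

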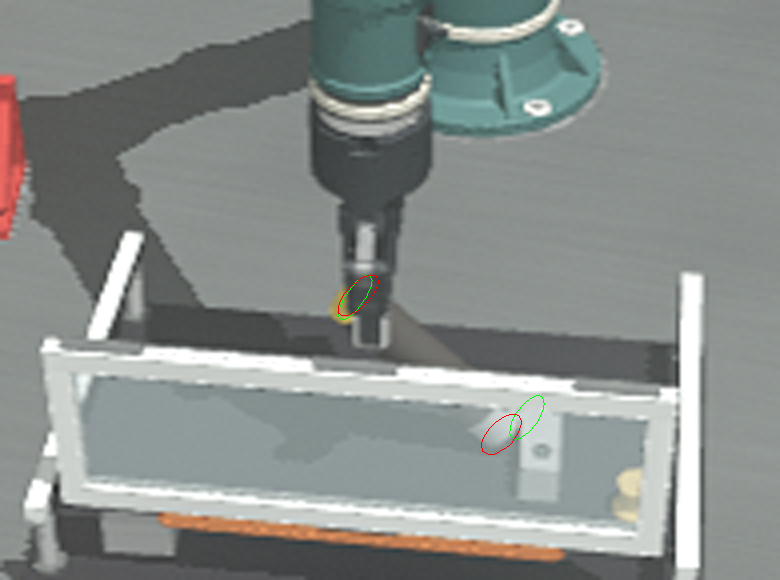

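View pics/top11o40.png

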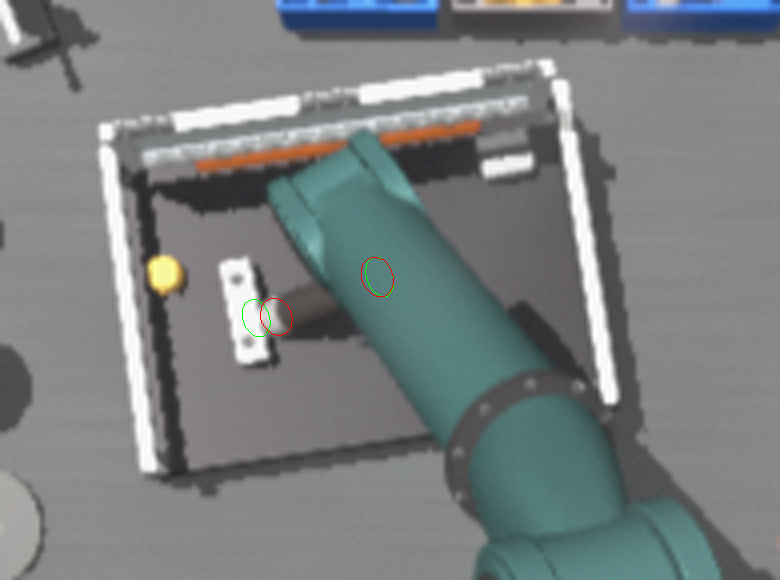

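Call:
carry_out:
  series: [0.3, 0, 0, -0.002, 0, 0.3, 0, 0, -0.003, 0, 0.3, 0, 0, -0.003, 0]

```text
time: 14.65
position: [0.5691, 0.0658, 0.1814]
eef_rot: [-91.1, 0.3, -78.4]
force: [-0.2, 1.0, -4.4]
width: 0.0328
```

```bash
python3 look.py 12; python3 - <<'E'
from h import *
for i in range(4):
    s=ctrl.sense(); print(s['force'].round(2))
E
```

```text
14.75 [  9.2  31.4 -27.9 113.9  21.4  40.9 -20.3] [0.5693 0.0659 0.1816] [-91.04   0.26 -78.42] [ 0.78 -0.04 -4.51] [-0.15 -0.08 -0.08] 0.03293787830820228
[ 0.78 -0.04 -4.51]
[ 0.78 -0.04 -4.51]
[ 0.78 -0.04 -4.51]
[ 0.78 -0.04 -4.51]
```

View pics/scene12.png

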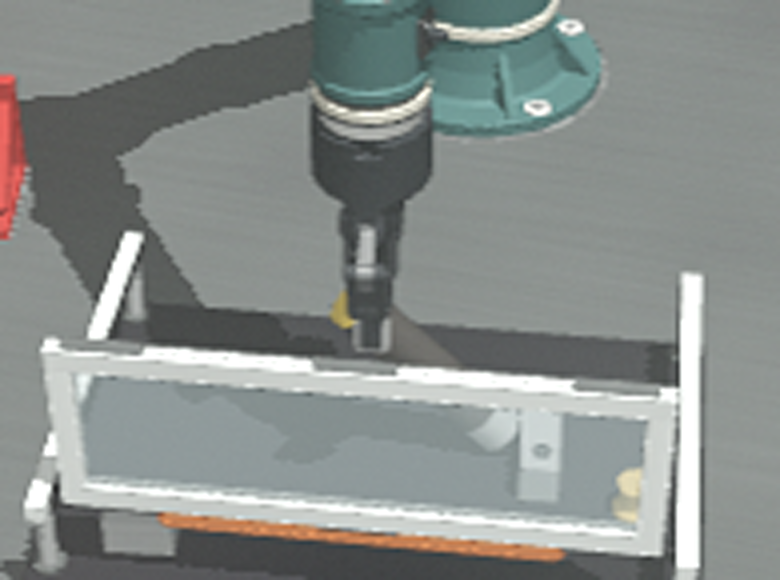

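Call:
carry_out:
  series: [0.3, 0, 0, -0.002, 0, 0.3, 0, 0, -0.003, 0, 0.3, 0, 0, -0.003, 0]

```text
time: 15.05
position: [0.5698, 0.0649, 0.1791]
eef_rot: [-91.0, 0.2, -78.5]
force: [-0.8, -2.1, 1.7]
width: 0.0333
```

```bash
python3 look.py 13; python3 - <<'E'
from h import *
import pickle
D=pickle.load(open('d13.pkl','rb'))
a=D['scene']['pixels'][205:280,265:345]; b=D['top']['pixels'][170:220,215:275]
cv2.imwrite('pics/z13.png',cv2.resize(a,None,fx=9,fy=7.9,interpolation=cv2.INTER_CUBIC)); cv2.imwrite('pics/zt13.png',cv2.resize(b,None,fx=10,fy=10,interpolation=cv2.INTER_CUBIC))
E
```

```text
15.15 [  9.1  31.5 -27.8 114.   21.6  40.6 -20.5] [0.5697 0.0651 0.1791] [-91.01   0.18 -78.46] [-0.61 -3.43  1.74] [-0.73  0.07  0.05] 0.033364660317316316
```

View pics/z13.png

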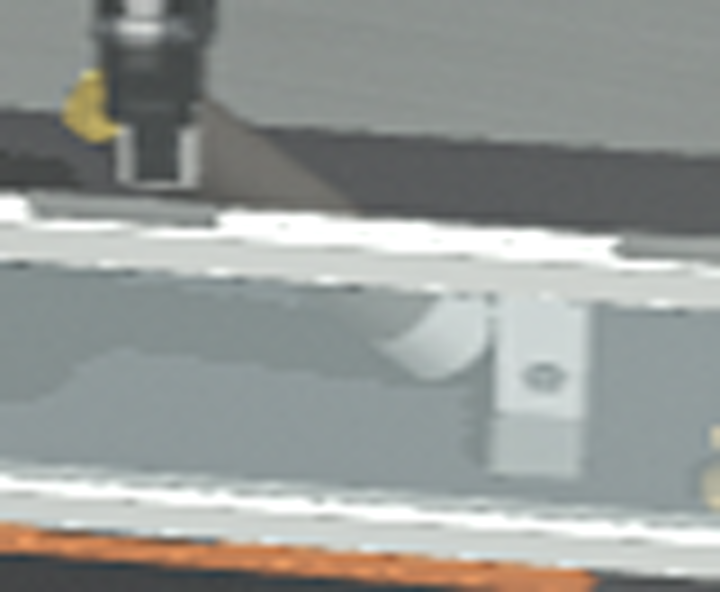

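View pics/zt13.png

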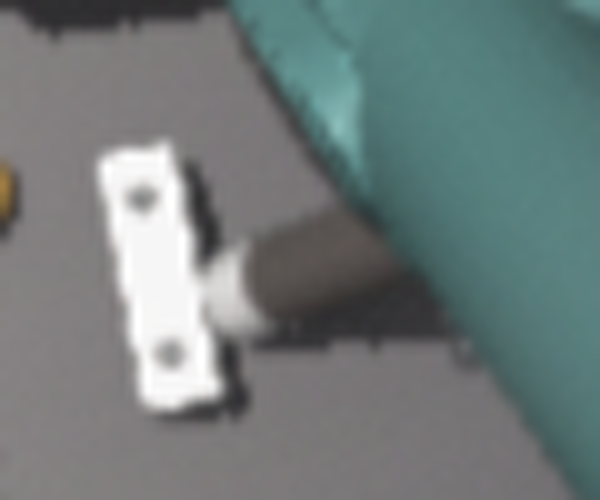

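```bash
cat > tr2.py <<'E'
import numpy as np,sys
n=np.array([-.199,.98])
d,t0,bz,ba=[float(x) for x in sys.argv[1:5]]
r0=np.radians(t0);c,s=np.cos,np.sin
for t in np.arange(t0+2.5,93,2.5):
    r=np.radians(t); a=d*(c(r0)-c(r))-.017*(s(r)-s(r0))+ba; z=d*(s(r)-s(r0))-.017*(c(r0)-c(r))-bz
    print(t,(n*a).round(4),round(z,4))
E
python3 tr2.py .130 47.5 .002 .000
```

```text
50.0 [-0.0008  0.0037] 0.0012
52.5 [-0.0015  0.0076] 0.0042
55.0 [-0.0024  0.0116] 0.0069
57.5 [-0.0032  0.0159] 0.0094
60.0 [-0.0041  0.0202] 0.0118
62.5 [-0.005   0.0247] 0.0138
65.0 [-0.006   0.0294] 0.0157
67.5 [-0.0069  0.0342] 0.0173
70.0 [-0.0079  0.0391] 0.0186
72.5 [-0.009   0.0442] 0.0198
75.0 [-0.01    0.0493] 0.0206
77.5 [-0.0111  0.0545] 0.0213
80.0 [-0.0121  0.0598] 0.0216
82.5 [-0.0132  0.0652] 0.0218
85.0 [-0.0143  0.0707] 0.0217
87.5 [-0.0155  0.0762] 0.0213
90.0 [-0.0166  0.0817] 0.0207
92.5 [-0.0177  0.0873] 0.0198
```

Go to ~57.5° and check.

Call:
carry_out:
  series: [0.3, -0.0004, 0.0018, 0.0, 0, 0.3, -0.0008, 0.0037, 0.0012, 0, 0.3, -0.0012, 0.0056, 0.0027, 0, 0.3, -0.0015, 0.0076, 0.0042, 0, 0.3, -0.002, 0.0096, 0.0056, 0, 0.3, -0.0024, 0.0116, 0.0069, 0, 0.3, -0.0028, 0.0137, 0.0081, 0, 0.3, -0.0032, 0.0159, 0.0094, 0, 0.3, -0.0032, 0.0159, 0.0094, 0]

```text
time: 16.05
position: [0.567, 0.0806, 0.1889]
eef_rot: [-91.0, 0.1, -78.5]
force: [0.6, -5.3, 2.2]
width: 0.0333
```

```bash
python3 look.py 14; python3 - <<'E'
from h import *
import pickle
D=pickle.load(open('d14.pkl','rb'))
a=D['scene']['pixels'][195:270,265:345]
cv2.imwrite('pics/z14.png',cv2.resize(a,None,fx=9,fy=7.9,interpolation=cv2.INTER_CUBIC))
E
```

```text
16.15 [  7.9  30.7 -28.2 113.7  21.   41.5 -21.6] [0.567  0.0805 0.1888] [-90.97   0.14 -78.48] [ 1.66 -4.91  2.28] [-1.21 -0.25  0.05] 0.03318523466920161
```

View pics/z14.png

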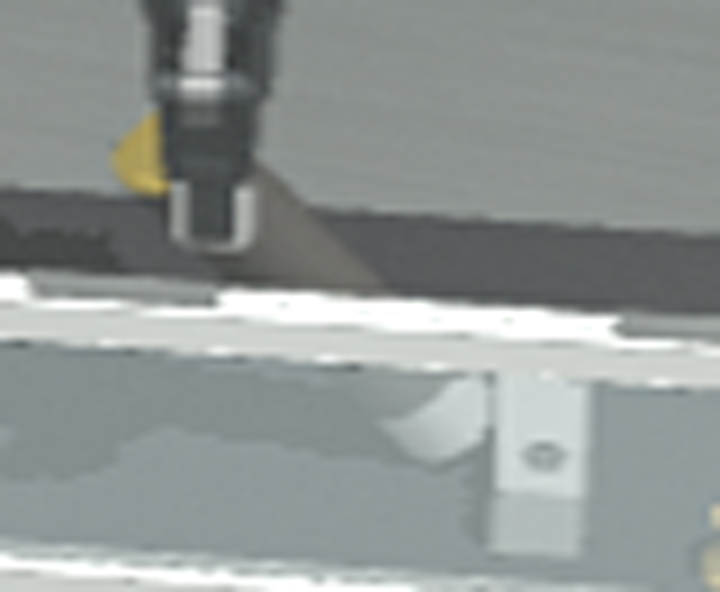

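```bash
python3 tr2.py .130 57 .003 .002
```

```text
59.5 [-0.0013  0.0063] -0.0006
62.0 [-0.0022  0.0108] 0.0015
64.5 [-0.0031  0.0154] 0.0034
67.0 [-0.0041  0.0202] 0.005
69.5 [-0.0051  0.0251] 0.0064
72.0 [-0.0061  0.0301] 0.0076
74.5 [-0.0072  0.0352] 0.0085
77.0 [-0.0082  0.0404] 0.0092
79.5 [-0.0093  0.0457] 0.0096
82.0 [-0.0104  0.0511] 0.0098
84.5 [-0.0115  0.0565] 0.0097
87.0 [-0.0126  0.062 ] 0.0094
89.5 [-0.0137  0.0675] 0.0089
92.0 [-0.0148  0.0731] 0.008
```

Call:
carry_out:
  series: [0.3, -0.0006, 0.003, -0.0015, 0, 0.3, -0.0013, 0.0063, -0.0006, 0, 0.3, -0.0018, 0.0085, 0.0005, 0, 0.3, -0.0022, 0.0108, 0.0015, 0, 0.3, -0.0026, 0.013, 0.0025, 0, 0.3, -0.0031, 0.0154, 0.0034, 0, 0.3, -0.0036, 0.0178, 0.0042, 0, 0.3, -0.0041, 0.0202, 0.005, 0, 0.3, -0.0046, 0.0227, 0.0057, 0, 0.3, -0.0051, 0.0251, 0.0064, 0, 0.3, -0.0051, 0.0251, 0.0064, 0]

```text
time: 17.25
position: [0.5632, 0.1052, 0.1967]
eef_rot: [-90.8, 0.0, -78.5]
force: [0.7, -5.4, 9.2]
width: 0.033
```

```bash
python3 look.py 15
```

```text
17.35 [  5.6  30.1 -28.5 113.5  20.6  42.2 -23.8] [0.5632 0.1051 0.1966] [-9.082e+01  5.000e-02 -7.850e+01] [ 1.29 -5.3   9.02] [-1.43 -0.05  0.04] 0.03335377750503635
```

View pics/scene15.png

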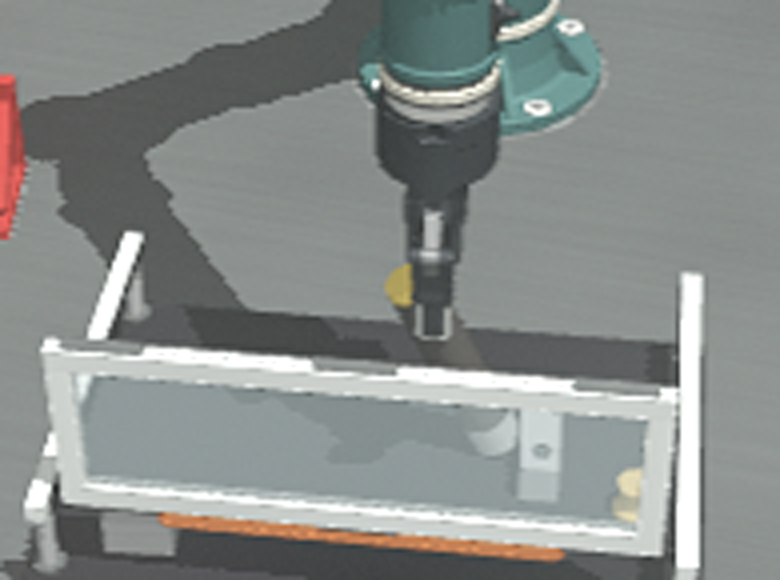

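View pics/top15.png

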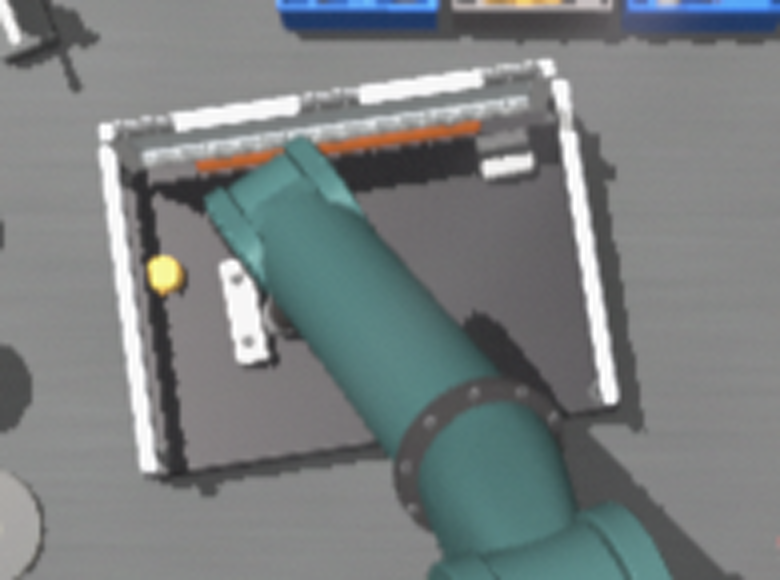

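```bash
python3 tr2.py .130 68 .001 .0007; python3 ov.py 15 .5632 .1051 .1966 66 72
```

```text
70.5 [-0.0011  0.0056] 0.0003
73.0 [-0.0022  0.0107] 0.0014
75.5 [-0.0032  0.0158] 0.0022
78.0 [-0.0043  0.0211] 0.0028
80.5 [-0.0054  0.0264] 0.0031
83.0 [-0.0065  0.0318] 0.0032
85.5 [-0.0076  0.0373] 0.003
88.0 [-0.0087  0.0428] 0.0026
90.5 [-0.0098  0.0483] 0.0019
66 foot [0.5523 0.1589 0.0615] low corner z 0.0546
72 foot [0.5549 0.146  0.0564] low corner z 0.0512
66 foot [0.5523 0.1589 0.0615] low corner z 0.0546
72 foot [0.5549 0.146  0.0564] low corner z 0.0512
```

View pics/scene15o66.png

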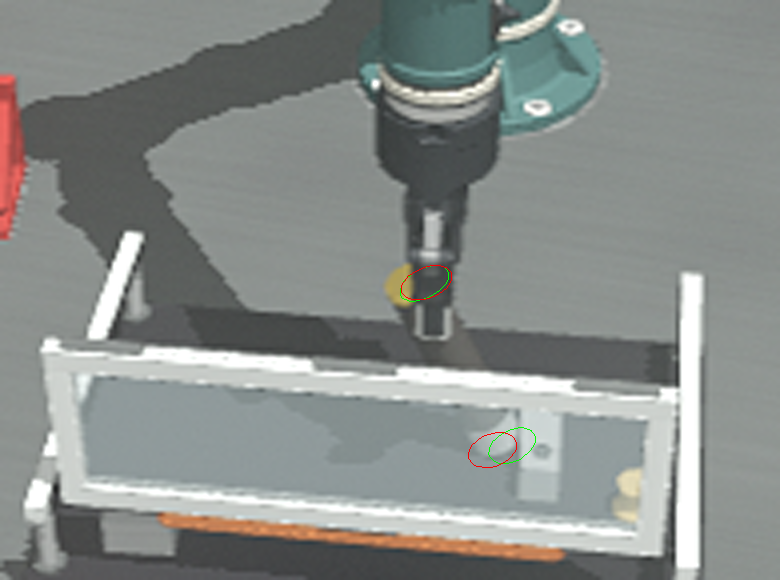

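```bash
cat > fit.py <<'E'
from h import *
import sys,pickle
from scipy.optimize import least_squares
tag=sys.argv[1]; p=pickle.load(open('d%s.pkl'%tag,'rb'))['scene']
x0,y0=190,140
# obs: cap left edge extreme u (crop px), cap center v ; foot lowest v, foot left u
capL,capv=float(sys.argv[2]),float(sys.argv[3]); footLow=float(sys.argv[4]); footL=float(sys.argv[5])
n=np.array([-.199,.98,0]); F0=np.array([.5576,.1648,.0605])+np.array([.98,.199,0])*float(sys.argv[6] if len(sys.argv)>6 else -.004)
def ell(q):
    r,a,h=q
    A=-n*np.cos(r)+np.array([0,0,np.sin(r)]); b=n*np.sin(r)+np.array([0,0,np.cos(r)]); s=np.cross(A,b)
    f=F0+n*a+np.array([0,0,.017*np.cos(r)+h])
    t=np.linspace(0,2*np.pi,90)[:,None]
    c=.017*(b*np.cos(t)+s*np.sin(t))
    return [(proj(p,e+c)-[x0,y0])*4+2 for e in (f,f+.15*A)]
def res(q):
    f,c=ell(q); return [c[:,0].min()-capL,c[:,1].mean()-capv,f[:,1].max()-footLow,f[:,0].min()-footL]
r=least_squares(res,[np.radians(65),-.017,0],x_scale=[.1,.005,.005])
print('theta',np.degrees(r.x[0]).round(1),'foot a',r.x[1].round(4),'h',r.x[2].round(4),'res',r.fun.round(1),'T a',(r.x[1]+.017*np.sin(r.x[0])).round(4))
im=cv2.resize(p['pixels'][y0:y0+145,x0:x0+195],None,fx=4,fy=4,interpolation=cv2.INTER_CUBIC)
for e in ell(r.x): cv2.polylines(im,[e.astype(np.int32)],True,(0,0,255),1)
cv2.imwrite(f'pics/fit{tag}.png',im)
E
python3 fit.py 15 386 287 458 466
```

```text
theta 68.0 foot a -0.0191 h -0.0048 res [-1.3 -5.5  6.2  1.3] T a -0.0033
```

View pics/fit15.png

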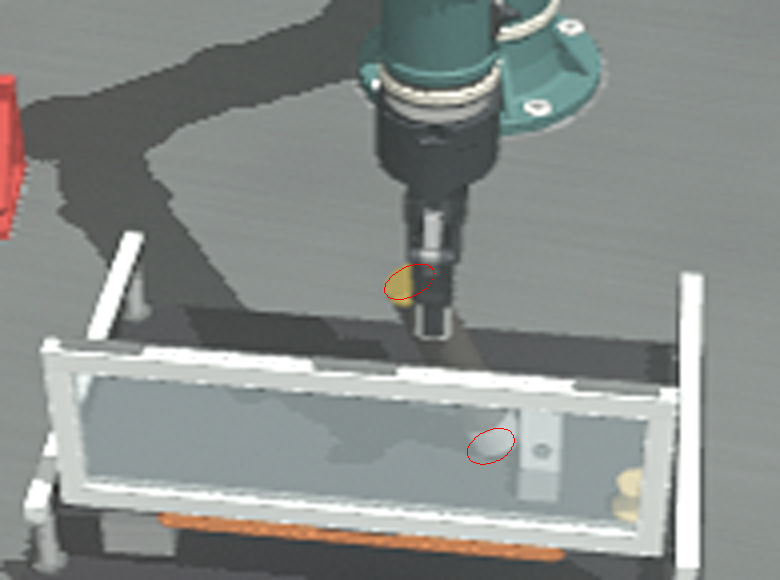

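Call:
carry_out:
  series: [0.3, -0.0006, 0.003, -0.0003, 0, 0.3, -0.0011, 0.0056, 0.0003, 0, 0.3, -0.0016, 0.0082, 0.0008, 0, 0.3, -0.0022, 0.0107, 0.0014, 0, 0.3, -0.0027, 0.0133, 0.0018, 0, 0.3, -0.0032, 0.0158, 0.0022, 0, 0.3, -0.0037, 0.0185, 0.0025, 0, 0.3, -0.0043, 0.0211, 0.0028, 0, 0.3, -0.0043, 0.0211, 0.0028, 0]

```text
time: 18.25
position: [0.5589, 0.1277, 0.1997]
eef_rot: [-90.8, 0.1, -78.4]
force: [0.6, -1.1, 5.0]
width: 0.0332
```

```bash
python3 look.py 16
```

```text
18.35 [  3.6  29.9 -28.7 113.3  20.4  42.5 -25.7] [0.5591 0.1273 0.1997] [-90.76   0.12 -78.46] [ 0.43 -2.6   4.83] [-0.41 -0.03 -0.04] 0.03304797822375863
```

View pics/scene16.png

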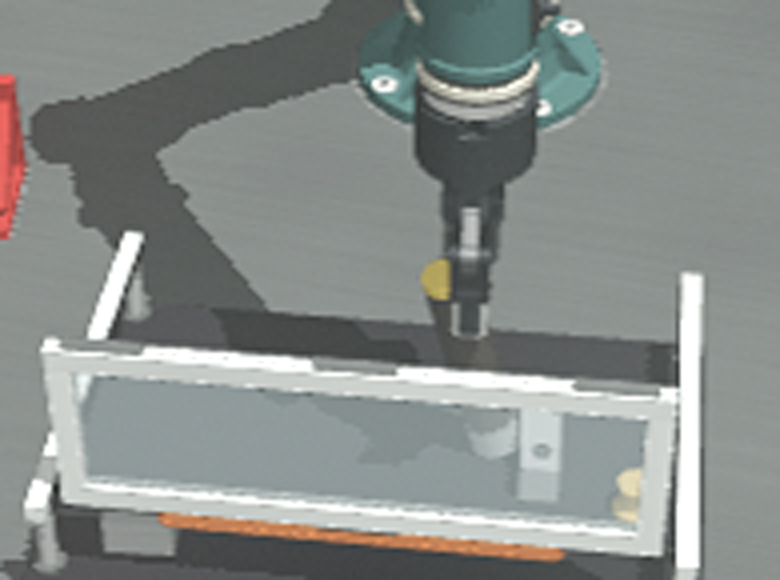

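```bash
python3 tr2.py .130 75 .001 .001;python3 fit.py 16 422 279 458 467
```

```text
77.5 [-0.0013  0.0062] -0.0004
80.0 [-0.0023  0.0115] 0.0
82.5 [-0.0034  0.0169] 0.0001
85.0 [-0.0045  0.0223] 0.0
87.5 [-0.0057  0.0278] -0.0004
90.0 [-0.0068  0.0334] -0.001
92.5 [-0.0079  0.039 ] -0.0018
theta 77.4 foot a -0.0182 h -0.0021 res [-0.6 -4.8  5.5  0.6] T a -0.0016
```

Call:
carry_out:
  series: [0.3, -0.0006, 0.003, -0.0005, 0, 0.3, -0.0013, 0.0062, -0.0004, 0, 0.3, -0.0018, 0.009, -0.0002, 0, 0.3, -0.0023, 0.0115, 0, 0, 0.3, -0.0028, 0.014, 0, 0, 0.3, -0.0034, 0.0169, 0.0001, 0, 0.3, -0.0039, 0.0195, 0, 0, 0.3, -0.0044, 0.0215, 0, 0, 0.3, -0.0044, 0.0215, 0, 0]

```text
time: 19.25
position: [0.554, 0.149, 0.199]
eef_rot: [-90.8, 0.1, -78.4]
force: [0.2, -0.5, -2.5]
width: 0.0326
```

```bash
python3 look.py 17
```

```text
19.35 [  1.4  30.  -28.7 113.3  20.3  42.5 -27.9] [0.5541 0.1488 0.199 ] [-90.84   0.13 -78.45] [-0.4  -0.81 -3.08] [-0.26 -0.17  0.04] 0.03224424706277003
```

View pics/scene17.png

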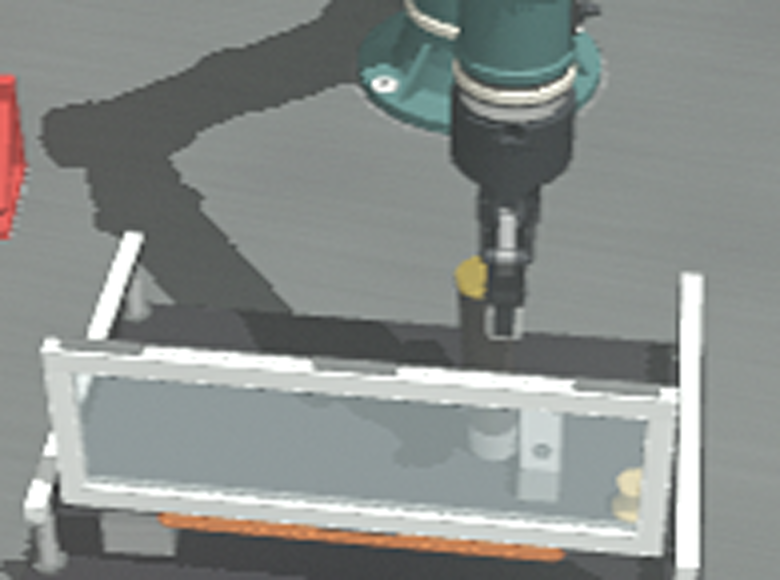

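View pics/top17.png

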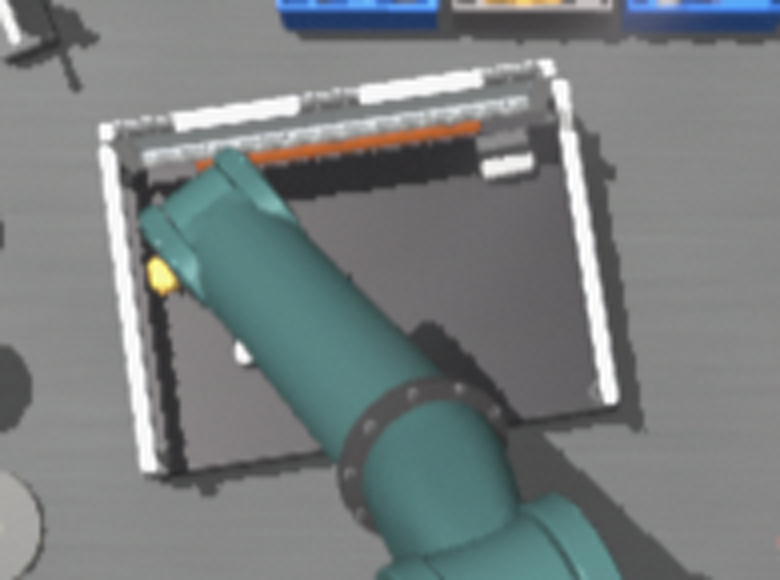

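```bash
python3 fit.py 17 455 277 459 467; python3 - <<'E'
from h import *
import pickle
p=pickle.load(open('d17.pkl','rb'))['scene']
a=p['pixels'][185:265,280:340]
cv2.imwrite('pics/z17.png',cv2.resize(a,None,fx=9,fy=7.5,interpolation=cv2.INTER_CUBIC))
for b in ([.5536,.148,.06],[.5536,.148,.21],[.5541,.1488,.199-.019]): print((proj(p,np.array(b))-[190,140])*4)
E
```

```text
theta 85.8 foot a -0.0182 h -0.0003 res [-0.1 -4.4  5.   0. ] T a -0.0013
[[493.91301748 443.43924907]]
[[501.16299356 269.65202591]]
[[500.66246744 307.02577796]]
```

View pics/z17.png

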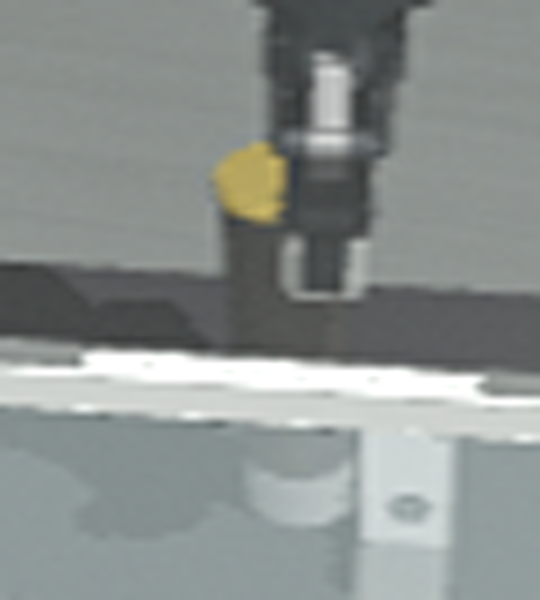

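View pics/fit17.png

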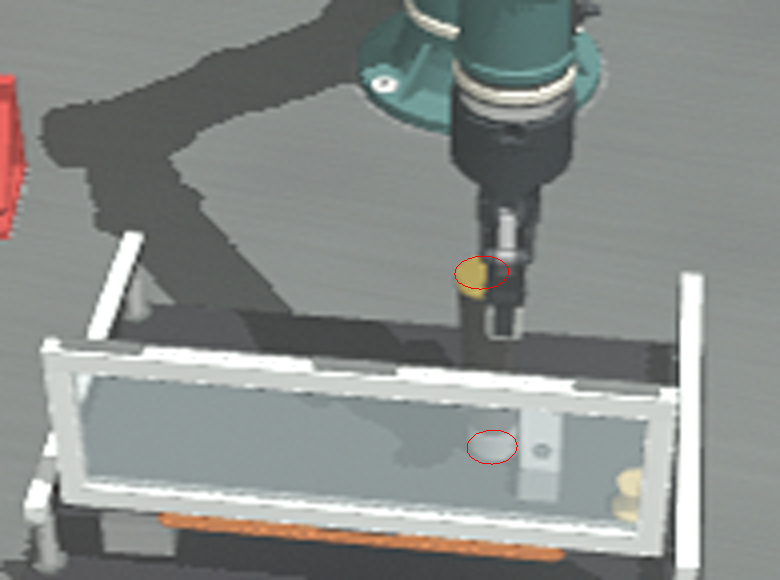

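Call:
carry_out:
  series: [0.3, 0, 0, -0.001, 0, 0.3, 0, 0, -0.002, 0, 0.3, 0, 0, -0.002, 0]

```text
time: 19.65
position: [0.5546, 0.1494, 0.1987]
eef_rot: [-90.8, 0.1, -78.5]
force: [-1.6, -1.4, 8.4]
width: 0.0324
```

Call:
carry_out:
  series: [0.35, 0, 0, 0, 0, 0.42, 0, 0, 0, 0, 0.5, 0, 0, 0, 0, 0.6, 0, 0, 0, 0, 0.6, 0, 0, 0, 0, 0.6, 0, 0, 0, 0]

```text
time: 20.25
position: [0.5546, 0.1496, 0.1986]
eef_rot: [-90.8, 0.1, -78.5]
force: [0.2, -0.8, -1.0]
width: 0.0512
```

```bash
python3 look.py 18
```

```text
20.35 [  1.3  30.1 -28.7 113.2  20.4  42.4 -28. ] [0.5546 0.1495 0.1986] [-90.77   0.14 -78.46] [-0.27  0.8   0.11] [-0.06  0.03  0.01] 0.05131636499760651
```

View pics/scene18.png

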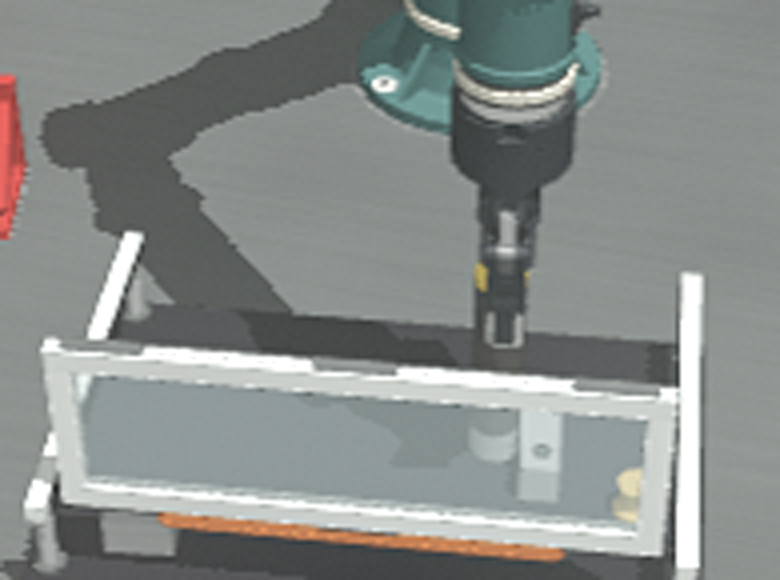

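Call:
carry_out:
  series: [0.9, 0, 0, 0, 0, 0.9, 0, 0, 0, 0, 0.9, 0, 0, 0.02, 0, 0.9, 0, 0, 0.06, 0, 0.9, 0, 0, 0.1, 0, 0.9, -0.02, -0.04, 0.12, 0, 0.9, -0.04, -0.08, 0.12, 0, 0.9, -0.06, -0.12, 0.12, 0, 0.9, -0.07, -0.16, 0.12, 0, 0.9, -0.08, -0.2, 0.12, 0, 0.9, -0.08, -0.24, 0.12, 0, 0.9, -0.08, -0.24, 0.12, 0]

```text
time: 21.55
position: [0.4736, -0.097, 0.3184]
eef_rot: [-90.8, -0.0, -79.1]
force: [-0.5, 0.6, -1.0]
width: 0.0768
```

```bash
python3 look.py 19; python3 - <<'E'
from h import *
import pickle
D=pickle.load(open('d19.pkl','rb'))
a=D['scene']['pixels'][200:275,285:350]; b=D['top']['pixels'][160:220,210:270]
cv2.imwrite('pics/z19.png',cv2.resize(a,None,fx=9,fy=8,interpolation=cv2.INTER_CUBIC)); cv2.imwrite('pics/zt19.png',cv2.resize(b,None,fx=9,fy=9,interpolation=cv2.INTER_CUBIC))
p=D['top']; P,u,v=pts(p)
# stop frame
n=np.array([-.199,.98]);x=np.array([.98,.199]); F=np.array([.5576,.1648])
S=np.c_[(P[:,:2]-F)@x,(P[:,:2]-F)@n,P[:,2]]
k=(abs(S[:,0])<.08)&(abs(S[:,1])<.1)
a=S[k&(S[:,2]>.195)&(S[:,2]<.225)]; print('cap',len(a),a.mean(0),np.percentile(a,[1,99],axis=0), ((a.min(0)+a.max(0))/2))
b=S[k&(S[:,2]>.082)&(S[:,2]<.098)&(S[:,1]>-.012)]; print('stop',len(b),b.mean(0),b.min(0),b.max(0))
for z in np.arange(.06,.21,.015):
    c=S[k&(S[:,2]>z)&(S[:,2]<z+.015)&(abs(S[:,0])<.04)&(S[:,1]<-.001)]
    if len(c): print(round(z,3),len(c),c.min(0).round(3),c.max(0).round(3))
E
```

```text
21.65 [ 30.2  14.1 -29.6 117.4   8.9  51.5   7.1] [ 0.4744 -0.0914  0.3186] [-90.76   0.15 -78.62] [1.06 0.72 0.22] [ 0.02 -0.01 -0.03] 0.07680603926281553
cap 91 [-0.00848888 -0.01710782  0.21034274] [[-0.02473694 -0.03300978  0.19768431]
 [ 0.00792325 -0.0006495   0.21784553]] [-0.00779667 -0.01655258  0.20729619]
stop 197 [0.00764989 0.02646505 0.09020062] [-0.04377319 -0.00948632  0.08328505] [0.06176744 0.08983809 0.09794151]
0.06 323 [-0.04 -0.1   0.06] [ 0.04  -0.001  0.071]
0.075 7 [-0.024 -0.033  0.075] [-0.009 -0.019  0.09 ]
0.09 6 [-0.024 -0.028  0.091] [-0.017 -0.003  0.1  ]
0.105 4 [-0.023 -0.031  0.108] [-0.016 -0.009  0.12 ]
0.12 8 [-0.025 -0.034  0.12 ] [-0.008 -0.012  0.133]
0.135 6 [-0.025 -0.033  0.138] [-0.012 -0.008  0.148]
0.15 5 [-0.024 -0.033  0.151] [-0.004 -0.012  0.161]
0.165 9 [-0.024 -0.033  0.167] [-0.009 -0.007  0.18 ]
0.18 5 [-0.024 -0.03   0.181] [-0.019 -0.006  0.193]
0.195 35 [-0.025 -0.033  0.196] [ 0.009 -0.001  0.21 ]
```

View pics/z19.png

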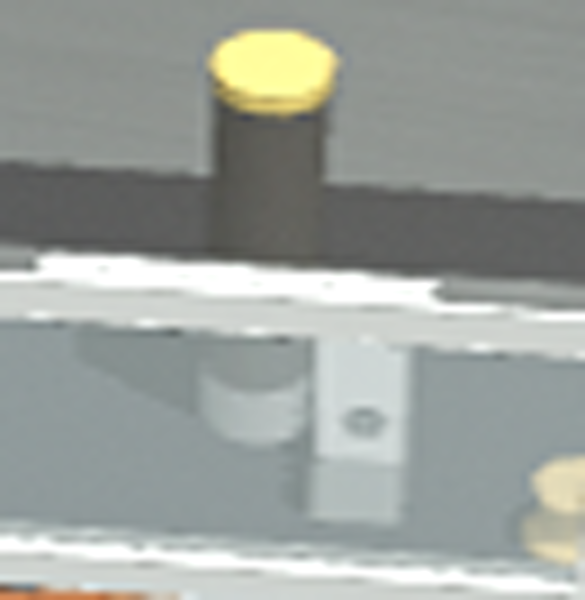

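View pics/zt19.png

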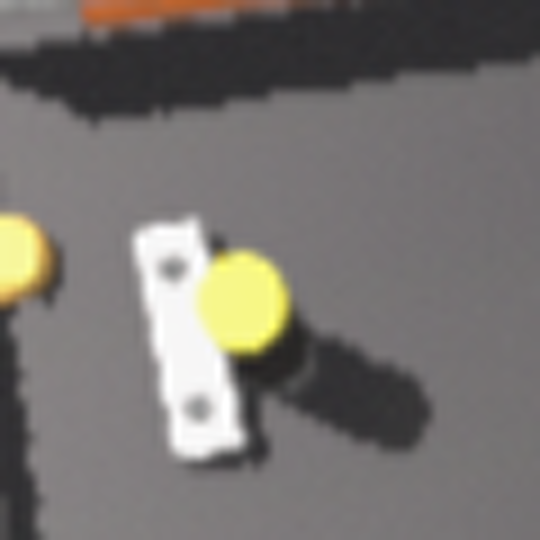

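View pics/scene19.png

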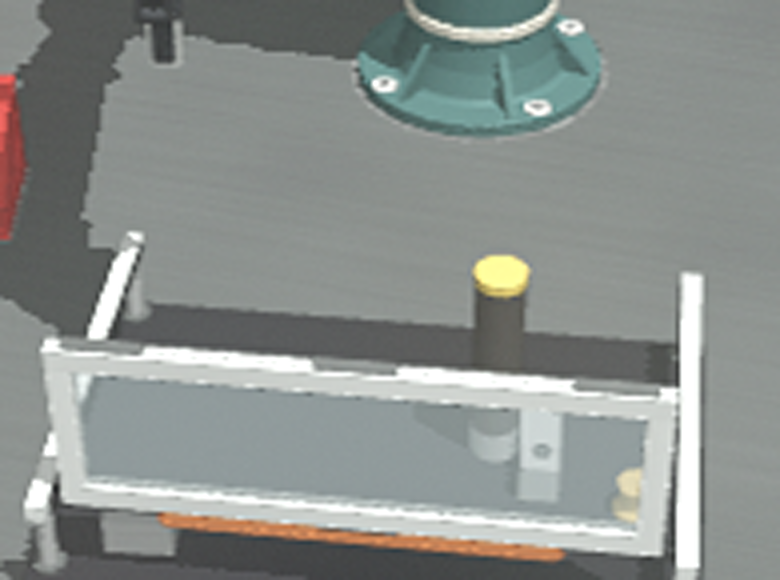

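```bash
python3 - <<'E'
from h import *
import pickle
D=pickle.load(open('d19.pkl','rb')); p=D['scene']
g=cv2.cvtColor(p['pixels'],cv2.COLOR_BGR2GRAY)
for r in range(242,258): print(r,g[r,302:336].tolist())
n=np.array([-.199,.98,0]);x=np.array([.98,.199,0]); F=np.array([.5576,.1648,.06])
for xx,a,z in [(0.045,0,.03),(-.045,0,.03),(.045,0,0),(.045,.026,.03),(.045,.026,0),(-.008,0,.0),(-.008,0,.02),(-.008,-.034,0),(-.008,-.017,0)]:
    print(xx,a,z,proj(p,F+x*xx+n*a+[0,0,z]).round(2), proj(D['top'],F+x*xx+n*a+[0,0,z]).round(2))
b=cv2.cvtColor(D['top']['pixels'],cv2.COLOR_BGR2GRAY)
E
```

```text
242 [141, 141, 142, 140, 140, 140, 142, 144, 144, 144, 146, 147, 149, 135, 121, 151, 166, 160, 198, 211, 213, 212, 208, 225, 219, 207, 207, 208, 208, 209, 209, 210, 211, 210]
243 [141, 142, 143, 141, 141, 142, 144, 147, 146, 148, 150, 152, 153, 155, 154, 154, 153, 148, 199, 215, 212, 211, 211, 211, 211, 213, 193, 190, 180, 158, 162, 183, 198, 197]
244 [142, 143, 142, 142, 141, 142, 143, 147, 148, 149, 152, 154, 154, 153, 154, 154, 153, 150, 199, 215, 211, 211, 211, 211, 211, 211, 213, 210, 178, 150, 150, 151, 150, 149]
245 [143, 142, 143, 143, 141, 149, 148, 148, 148, 149, 152, 154, 153, 155, 154, 153, 154, 149, 199, 215, 212, 210, 210, 211, 212, 211, 212, 209, 177, 150, 154, 153, 153, 154]
246 [142, 144, 141, 142, 141, 151, 149, 147, 147, 150, 151, 154, 153, 154, 156, 153, 153, 156, 201, 215, 212, 211, 211, 211, 211, 211, 213, 207, 176, 150, 153, 155, 155, 153]
247 [142, 142, 143, 142, 141, 159, 163, 152, 147, 148, 150, 153, 153, 153, 153, 154, 171, 165, 200, 215, 212, 210, 211, 211, 212, 211, 212, 206, 177, 152, 152, 155, 154, 154]
248 [143, 142, 143, 143, 141, 157, 171, 170, 161, 
[... 1450 characters left out ...]
211, 211, 211, 213, 212, 212, 212, 213, 198, 166, 151, 153, 154, 155, 153]
257 [151, 152, 152, 152, 152, 151, 153, 152, 153, 152, 152, 152, 153, 153, 153, 147, 143, 146, 167, 186, 194, 192, 194, 197, 201, 206, 209, 193, 163, 152, 154, 154, 154, 153]
0.045 0 0.03 [[319.15 256.26]] [[231.89 184.07]]
-0.045 0 0.03 [[320.02 233.78]] [[236.59 208.83]]
0.045 0 0 [[318.72 264.55]] [[232.77 185.39]]
0.045 0.026 0.03 [[329.16 256.79]] [[224.67 185.49]]
0.045 0.026 0 [[328.6  265.08]] [[225.68 186.78]]
-0.008 0 0.0 [[319.25 250.98]] [[235.48 199.68]]
-0.008 0 0.02 [[319.53 245.52]] [[234.93 198.97]]
-0.008 -0.034 0 [[306.76 250.33]] [[244.77 197.85]]
-0.008 -0.017 0 [[313.   250.65]] [[240.12 198.76]]
```

Call:
carry_out:
  series: [1, 0.016, 0.04, 0, 0, 1, 0.032, 0.08, 0, 0, 1, 0.048, 0.12, 0, 0, 1, 0.06, 0.16, 0, 0, 1, 0.07, 0.2, 0, 0, 1, 0.079, 0.238, 0, 0, 1, 0.079, 0.238, 0, 0, 1, 0.079, 0.238, 0, 0]

```text
time: 22.45
position: [0.5527, 0.1497, 0.3186]
eef_rot: [-90.8, 0.2, -78.3]
force: [0.1, -1.0, -1.3]
width: 0.0852
```

Call:
carry_out:
  series: [1, 0.0005, -0.003, -0.03, 0, 1, 0.0005, -0.003, -0.07, 0, 1, 0.0005, -0.003, -0.11, 0, 1, 0.0005, -0.003, -0.135, 0, 1, 0.0005, -0.003, -0.1425, 0, 1, 0.0005, -0.003, -0.1425, 0, 0.6, 0.0005, -0.003, -0.1425, 0, 0.5, 0.0005, -0.003, -0.1425, 0, 0.3, 0.0005, -0.003, -0.1425, 0, 0.3, 0.0005, -0.003, -0.1425, 0, 0.3, 0.0005, -0.003, -0.1425, 0]
  grip_force: 20

```text
time: 23.55
position: [0.5537, 0.147, 0.1773]
eef_rot: [-90.7, 0.2, -78.3]
force: [-0.8, -0.7, 7.0]
width: 0.0335
```

Call:
carry_out:
  series: [0.3, 0, 0, 0.001, 0, 0.3, -0.0002, 0.001, 0.001, 0, 0.3, -0.0004, 0.002, 0.001, 0, 0.3, -0.0006, 0.003, 0.001, 0, 0.3, -0.0006, 0.003, 0.001, 0]
  grip_force: 50

```text
time: 24.05
position: [0.5529, 0.1482, 0.1777]
eef_rot: [-90.8, 0.0, -78.3]
force: [0.8, -3.6, -3.6]
width: 0.0325
```

```bash
python3 look.py 20; python3 - <<'E'
from h import *
import pickle
p=pickle.load(open('d20.pkl','rb'))['scene']
g=cv2.cvtColor(p['pixels'],cv2.COLOR_BGR2GRAY)
for r in range(244,258): print(r,g[r,302:326].tolist())
E
```

```text
24.15 [  0.8  31.6 -28.1 114.3  22.1  40.1 -29.4] [0.5528 0.1483 0.1777] [-9.079e+01  7.000e-02 -7.835e+01] [ 1.66 -4.07 -5.14] [-1.31 -0.23 -0.05] 0.033064851679783354
244 [142, 141, 140, 140, 141, 147, 147, 144, 147, 148, 150, 151, 153, 153, 154, 153, 152, 148, 199, 214, 211, 211, 210, 211]
245 [141, 140, 141, 141, 141, 144, 146, 145, 147, 149, 150, 152, 152, 153, 154, 153, 153, 152, 200, 215, 210, 211, 211, 211]
246 [142, 140, 141, 140, 139, 153, 152, 146, 147, 147, 150, 151, 153, 152, 153, 151, 152, 154, 200, 215, 212, 211, 211, 210]
247 [140, 141, 141, 141, 140, 153, 163, 157, 151, 147, 149, 150, 152, 153, 153, 152, 165, 160, 201, 214, 211, 211, 210, 210]
248 [142, 141, 141, 142, 139, 152, 166, 172, 179, 169, 154, 153, 154, 152, 172, 177, 182, 168, 200, 214, 211, 210, 210, 211]
249 [140, 141, 141, 142, 139, 156, 168, 172, 175, 177, 181, 192, 195, 193, 189, 190, 179, 159, 201, 215, 211, 211, 212, 212]
250 [142, 141, 141, 140, 140, 156, 169, 171, 173, 178, 183, 184, 185, 187, 188, 188, 178, 157, 201, 216, 212, 211, 212, 212]
251 [141, 141, 140, 141, 140, 156, 168, 172, 175, 179, 182, 184, 186, 187, 188, 179, 170, 162, 197, 213, 211, 195, 167, 153]
252 [140, 141, 140, 140, 140, 149, 164, 172, 176, 179, 182, 184, 186, 187, 188, 180, 172, 158, 195, 213, 204, 176, 168, 174]
253 [140, 141, 140, 148, 153, 151, 155, 167, 176, 180, 184, 184, 186, 188, 189, 181, 162, 148, 195, 213, 213, 183, 161, 168]
254 [140, 141, 148, 151, 152, 151, 151, 152, 166, 177, 183, 185, 187, 188, 178, 163, 146, 143, 196, 213, 212, 204, 188, 182]
255 [140, 141, 147, 152, 152, 152, 152, 151, 150, 149, 153, 156, 157, 152, 143, 139, 140, 143, 196, 213, 211, 213, 213, 213]
256 [141, 148, 153, 151, 151, 151, 151, 152, 153, 152, 150, 151, 150, 151, 146, 141, 138, 145, 193, 210, 210, 211, 212, 212]
257 [152, 151, 151, 152, 151, 153, 151, 151, 152, 151, 153, 152, 152, 152, 153, 146, 140, 146, 166, 187, 193, 191, 194, 197]
```

Call:
carry_out:
  series: [0.3, -0.0002, 0.001, -0.001, 0, 0.3, -0.0002, 0.001, -0.002, 0, 0.3, -0.0002, 0.001, -0.002, 0]
  grip_force: 50

```text
time: 24.45
position: [0.553, 0.1484, 0.1775]
eef_rot: [-90.8, -0.1, -78.4]
force: [-2.5, -6.0, 9.4]
width: 0.033
```

Call:
carry_out:
  series: [0.3, 0, 0, 0, 0, 0.3, 0, 0, 0, 0, 0.37, 0, 0, 0, 0, 0.42, 0, 0, 0, 0, 0.5, 0, 0, 0, 0, 0.7, 0, 0, 0, 0, 1, 0, 0, 0, 0, 1, 0, 0, 0, 0, 1, 0, 0, 0, 0]
  grip_force: 20

```text
time: 25.35
position: [0.5531, 0.1487, 0.1775]
eef_rot: [-90.8, -0.1, -78.4]
force: [-1.2, -0.1, 0.7]
width: 0.0857
```

Call:
carry_out:
  series: [1, 0, 0, 0.02, 0, 1, 0, 0, 0.05, 0, 1, 0, 0, 0.1, 0, 1, 0, 0, 0.14, 0, 1, -0.01, -0.03, 0.15, 0, 1, -0.03, -0.07, 0.15, 0, 1, -0.05, -0.12, 0.15, 0, 1, -0.07, -0.16, 0.15, 0, 1, -0.08, -0.2, 0.15, 0, 1, -0.08, -0.24, 0.15, 0, 1, -0.08, -0.24, 0.15, 0]

```text
time: 26.45
position: [0.472, -0.0978, 0.3273]
eef_rot: [-90.8, -0.2, -79.0]
force: [0.3, -0.2, -0.6]
width: 0.0854
```

```bash
python3 look.py 21; python3 - <<'E'
from h import *
import pickle
D=pickle.load(open('d21.pkl','rb'));p=D['scene']
g=cv2.cvtColor(p['pixels'],cv2.COLOR_BGR2GRAY)
for r in range(248,258): print(r,g[r,302:326].tolist())
p=D['top']; P,u,v=pts(p)
n=np.array([-.199,.98]);x=np.array([.98,.199]); F=np.array([.5576,.1648])
S=np.c_[(P[:,:2]-F)@x,(P[:,:2]-F)@n,P[:,2]]
k=(abs(S[:,0])<.08)&(abs(S[:,1])<.1)
a=S[k&(S[:,2]>.195)&(S[:,2]<.225)]; print('cap',len(a),a.mean(0),((a.min(0)+a.max(0))/2))
b0=cv2.cvtColor(p['pixels'],cv2.COLOR_BGR2GRAY)
cv2.imwrite('pics/scene21f.png',D['scene']['pixels']);cv2.imwrite('pics/top21f.png',p['pixels'])
E
```

```text
26.55 [ 30.6  13.3 -29.9 116.9   8.6  52.5   7.5] [ 0.4729 -0.0922  0.3275] [-9.076e+01 -5.000e-02 -7.854e+01] [-0.2   0.79 -0.67] [0.05 0.01 0.01] 0.08539248352163767
248 [141, 141, 141, 141, 141, 158, 170, 182, 180, 165, 155, 154, 154, 154, 167, 174, 183, 169, 200, 215, 211, 211, 211, 211]
249 [142, 141, 142, 142, 140, 156, 168, 171, 177, 178, 184, 193, 187, 186, 191, 191, 180, 157, 200, 215, 210, 212, 212, 212]
250 [153, 146, 142, 142, 140, 157, 170, 172, 175, 179, 183, 186, 187, 189, 190, 190, 178, 157, 201, 215, 211, 212, 213, 213]
251 [154, 153, 154, 147, 141, 157, 169, 173, 177, 180, 183, 185, 187, 188, 190, 180, 172, 163, 197, 213, 213, 195, 167, 153]
252 [152, 153, 152, 153, 153, 152, 164, 173, 178, 180, 183, 186, 187, 188, 191, 181, 172, 159, 196, 214, 204, 176, 169, 175]
253 [151, 152, 152, 153, 152, 152, 154, 168, 178, 181, 185, 186, 187, 190, 192, 182, 162, 149, 195, 213, 214, 182, 162, 170]
254 [153, 152, 152, 153, 152, 153, 152, 154, 166, 179, 184, 186, 188, 190, 180, 164, 146, 144, 196, 213, 212, 204, 189, 183]
255 [152, 152, 152, 152, 152, 152, 153, 152, 152, 151, 155, 158, 158, 153, 144, 140, 140, 145, 197, 213, 212, 213, 214, 214]
256 [152, 152, 152, 152, 152, 153, 152, 151, 151, 151, 151, 151, 151, 151, 146, 141, 142, 146, 194, 211, 210, 212, 212, 213]
257 [152, 151, 151, 151, 152, 153, 152, 152, 152, 152, 153, 152, 152, 153, 153, 146, 140, 146, 167, 187, 194, 191, 193, 197]
cap 89 [-0.00906723 -0.01673872  0.20986924] [-0.00841155 -0.01643817  0.20681038]
```

View pics/scene21f.png

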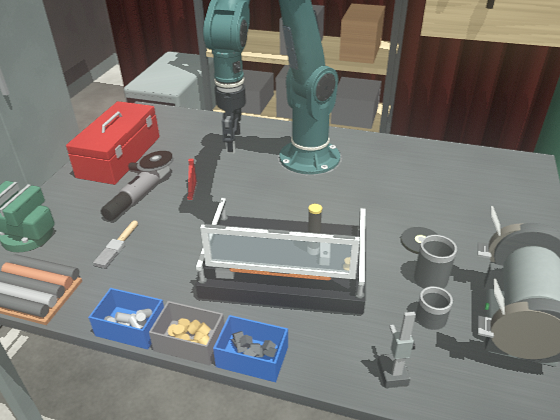

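View pics/top21.png

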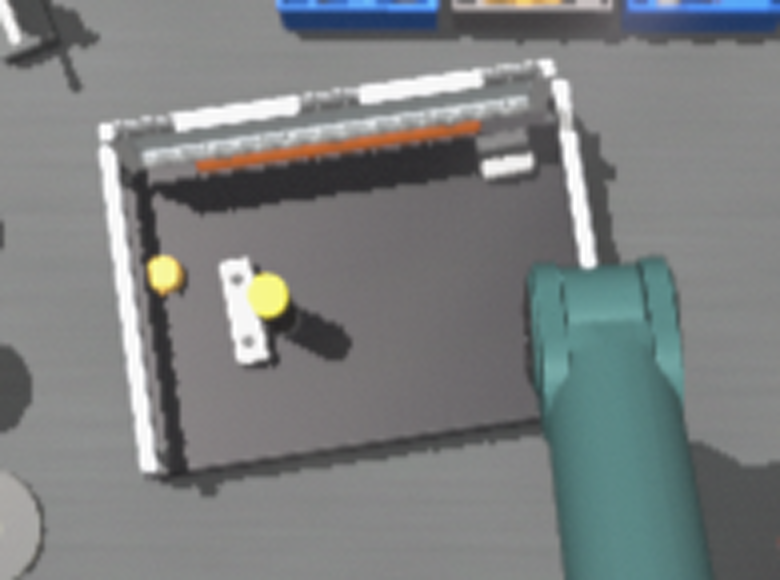

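```bash
python3 - <<'E'
from h import *
print(workorder.sign_off(), ctrl.sense()['time'])
E
```

```text
the job is handed in; nothing more can be done
the job is handed in; nothing more can be done
```

The cover is folded flat and the stub stands upright on its ground end beside the stop. The job was handed in at about 27 s of the 61 s allowed. One part fell short: the ground end left the plate by a few millimetres on the way up.

- **Cover:** I pushed the orange bar to the end stop. The depth picture put the bar at station x ≈ +120 mm and both panels upright. The push force was 16 N at the end stop.
- **Stub:** I slid the ground end against the stop, where the force showed contact, then pivoted the stub up in the grip. I released it and later regripped it to press it once more against the stop and the plate.
- **Last checks:** The cap centre is at about 210 mm height and 16 to 17 mm from my estimate of the stop face, against 17 mm expected. In the last pictures the cover was still folded and the V-block, gauge and bench items looked to be where they started. The arm was clear of everything.

**What failed or disagreed:**
- **Foot lifted on the way up:** Around 50° the grip carried the stub's full weight. I lowered it back until it touched and kept it pressed down for most of the remaining lift; near upright the grip carried part of its weight once more.
- **Off-centre grip:** Near upright the stub sat at the edge of the pads, so I let it go leaning about 4 to 5° and it settled upright by itself.
- **Contact with the stop:** The scene picture alone suggested a gap of 1 to 2 mm. With the foot just off the plate (under about 1 mm), pushing it still gave about 4 N from the stop and moved nothing. I took that as contact and did not measure it again after the final release.

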